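Turn a covered block of sample jars upside down into a tray

TASK

Turn the three capped sample jars out for a leak check: hold the loose metal cover tight against the wooden block on the sloping stand, turn both over together and lay them, cover underneath, flat in the low white tray. Then lift the block away so that all three jars are left standing upside down on their caps in the tray, and put the empty block down flat on the bare worktop. Lay the block down rather than let go of it high up, and leave the timer, wash bottle and flask where they are.

Things in the scene. Friction and masses are not known exactly. Their poses are not given: they have to be found in the camera images.
- stand: Fixed steel stand that holds the block sloping at 45 degrees; base 130 x 170 x 6 mm, origin: centre of its underside. Two rails, 22 mm wide, centred at y = +-64 mm, finger room between; they rise towards -x and face up and to +x (roughly the robot's right). A ledge along y, square to the rails, 41 mm deep, closes their foot; the V between is at x = +10, z = +45 mm.
- block: Loose wooden block 66 x 150 x 36 mm (x, y, z), 240 g, with three blind pockets 39 mm wide, 31 mm deep, 46 mm apart along y, a jar in each. Origin: centre of the closed bottom face; z points out of the pockets' mouths. At the start it lies on the stand's rails, z tilted 45 degrees from vertical towards the stand's +x, the +x edge down on the ledge.
- block_mouth (a point): Centre of the block's open face, 36 mm from the block's origin along its z.
- cover: Loose aluminium cover, plate 66 x 160 x 4 mm (x, y, z), 100 g, lying unfastened on the block's open face; block and cover together are 40 mm thick. End lips, 3 mm thick, reach 10 mm over the block's ends with 2 mm play; long sides plain, flush with the block. Origin: centre of the plate's face on the block; z points away from the block.
- jar_1: Squat capped glass sample jar, 36 mm diameter, 30 mm tall, 35 g, white screw cap on top, standing upright in the -y end pocket of the block. Origin: centre of the glass base; z points to the cap.
- jar_2: Squat capped glass sample jar, 36 mm diameter, 30 mm tall, 35 g, white screw cap on top, standing upright in the middle pocket of the block. Origin: centre of the glass base; z points to the cap.
- jar_3: Squat capped glass sample jar, 36 mm diameter, 30 mm tall, 35 g, white screw cap on top, standing upright in the +y end pocket of the block. Origin: centre of the glass base; z points to the cap.
- tray: Fixed low white plastic tray, 180 x 220 mm (x, y) outside, rim 12 mm high, walls 4 mm, floor 4 mm thick, standing on the worktop. Origin: centre of its underside.
- timer: Small white timer, 58 x 68 x 19 mm, lying on the worktop; a bystander. Origin: centre of its underside.
- wash_bottle: White wash bottle with a bent spout, 69 x 93 x 156 mm, standing on the worktop; a bystander. Origin: centre of its underside.
- flask: Conical glass flask, 84 mm diameter, 128 mm tall, standing on the worktop; a bystander. Origin: centre of its underside.

How it is judged:
By the outcome, as a careful person would: the job done as asked, in the order asked, and still so for the second after the job is handed in, with the robot touching nothing.
It also fails if it takes over 72 s, if anything falls off the work surface, if the arm or the gripper's body presses on something with over 40 N, if the wrist force passes 120 N, or if a joint passes its speed limit or range.

ROBOT

A 6-joint arm with a two-finger parallel gripper is mounted at the origin on a cart in front of the work surface, level with it; the furniture and walls round the work are solid. World frame = base frame: x ahead of the robot, y to its left, z up, the work surface at z = 0. Lengths are in m, angles in rad, forces in N, time in s.
With the tool pointing down it reaches from about 0.325 to 0.775 m from the base axis. Payload 9.3 kg.
Tool frame: the origin (TCP) lies at the very end of the fingers, on their centre line; the grasp point (between the pads) lies 19 mm behind it; z points along the fingers, y is the line along which they close (so a half turn about z gives the same grasp; the last joint's range is limited). The gripper opens to 85 mm and grips with 20 to 120 N. Pads are 22 mm wide; open, the fingers measure 114 mm over their backs; the gripper's body (76 mm by 85 mm) begins 54 mm behind the grasp point. The pads swing forward as they close: fully open they stand 13 mm farther back than shut.
Start: joints at [1.04, 0.259, 0.021, 1.334, 0, 1.418], TCP at [0.203, 0.511, 0.231] pointing down, gripper open.
Joint ranges: [-3.04, 3.04], [-0.91, 1.82], [-1.04, 1.36], [-1.92, 1.95], [-1.52, 1.45], [-3.14, 3.14]. Speed limits (rad/s): [2.22, 2.22, 2.79, 3.14, 3.14, 3.14].

INTERFACE

Orientations are given as a rotation vector (axis times angle).
In Python, from rig import bot gives the robot as it stands.
- The arm moves only by the shell command python3 steer.py 'ROWS'. ROWS is a JSON list of rows, 1 to 12 of them, each written [opening, [dx, dy, dz], [rx, ry, rz]]: the opening from 0.0 (shut) to 1.0 (fully open), then dx, dy, dz in mm, then a rotation vector rx, ry, rz in rad; each row is the pose to reach, as a shift and turn from the pose commanded when the command began, along the tool's axes at that moment; what a row does not reach only later rows make up. A row lasts 1/12 s, in which the tool goes at most 0.0417 m and 0.125 rad, less where a joint would pass 70% of its speed; a pose out of reach is approached as far as the arm can. The fingers move at their own pace and stop on an object; the grip force is fixed at half the most. Time passes only in rows, so rows that do not move let the fingers close. It prints the time, the measured TCP pose, the force, the opening and the grip force at its end. Input that does not fit is refused with a message, and nothing moves.
- bot.read_state(): the state, without advancing time (a new reading comes with each control period).
- bot.snapshot(name): name is "scene" or "top"; returns a dict with "pixels" (384x512x3 uint8, red, green, blue), "fov_y" (degrees; the focal length in pixels is half the picture's height over the tangent of half this angle, whatever the lens; pixels are square), "cx", "cy" (the principal point, pixels), "extrinsics" (4x4, takes a point from world to camera coordinates). Camera axes: x right, y up, looking along -z (the intrinsics and any distortion apply to the point x, -y, -z); pixel columns grow to the right and rows downward; lengths in m; the calibration is good to about 2 mm. A picture is of the moment at which its call begins. There is no depth.
- bot.hand_in(): hands the job in; it is judged then, once.
The state is a dict: "t": time; "q": joint angles; "qd": joint speeds; "tau": joint torques, N m; "tcp_pos": TCP position; "orientation": TCP orientation; "ft_force": force on the tool from outside, world axes, zero at the start; "torque": the same for the moment, N m; "gripper_width": opening from 0.0 (shut) to 1.0 (fully open); "finger_force": force on a finger pad.
Only numpy, scipy, OpenCV 4.12 (cv2) and the standard library are available. Lean on these libraries where they do the work, as an engineer would, in place of code of your own. Each camera call takes 0.05 s, during which the arm holds its last target. There are 200 camera calls.

## Working session

There is one attempt and no reset: what is moved stays moved. The work goes in short steps, Python scripts to look and compute and a shell command to move; the robot and the scene stay as the last step left them, time stands still between calls to the robot, and variables do not carry over. Pictures are saved under pics/ and viewed, at most 10 in all, crops included, and the job is handed in when it is done.

```bash
ls; mkdir -p pics; python3 - <<'E'
from rig import bot
import cv2
print(bot.read_state())
for n in("scene","top"):
    s=bot.snapshot(n); cv2.imwrite(f"pics/{n}0.png",cv2.resize(s["pixels"][:,:,::-1],(800,600),interpolation=cv2.INTER_CUBIC))
    print(n,{k:v for k,v in s.items() if k!="pixels"})
E
```

```text
pics
rig.py
steer.py
{'t': 0.0, 'q': array([ 1.04041949e+00,  2.59221241e-01,  2.07272390e-02,  1.33372715e+00,
       -2.06020546e-05,  1.41817280e+00]), 'qd': array([ 1.36705881e-04,  1.83604853e-03, -7.34112275e-05, -1.08934198e-03,
       -1.55111233e-03,  4.13151300e-04]), 'tau': array([-3.57305034e-03, -5.55647314e+01,  3.44527495e+01,  1.37213789e-02,
       -5.33794955e-04,  2.25698636e-05]), 'tcp_pos': array([0.2027243 , 0.5109478 , 0.23063682]), 'orientation': array([-5.89765644e-01, -3.08527153e+00,  2.11939282e-03]), 'ft_force': array([0.67011316, 0.99291003, 0.40615008]), 'torque': array([-0.03408718,  0.02159156,  0.03288913]), 'finger_force': 0.0, 'gripper_width': 0.9997998469817602}
scene {'fov_y': 43.86466215083476, 'cx': 251.54157627788203, 'cy': 183.5748322723618, 'extrinsics': array([[-0.87693598, -0.48051184, -0.00957422,  0.51585293],
       [ 0.35391407, -0.659116  ,  0.66355929, -0.20845894],
       [-0.32515862,  0.57851057,  0.74806243, -1.69301267],
       [ 0.        ,  0.        ,  0.        ,  1.        ]])}
top {'fov_y': 56.26596524673603, 'cx': 253.34162887101513, 'cy': 194.91857560240138, 'extrinsics': array([[ 0.0194013 , -0.99972908, -0.01285918,  0.08040228],
       [ 0.99008182,  0.01742093,  0.13940765, -0.54705266],
       [-0.13914586, -0.01543633,  0.99015158, -1.10489871],
       [ 0.        ,  0.        ,  0.        ,  1.        ]])}
```

View pics/scene0.png

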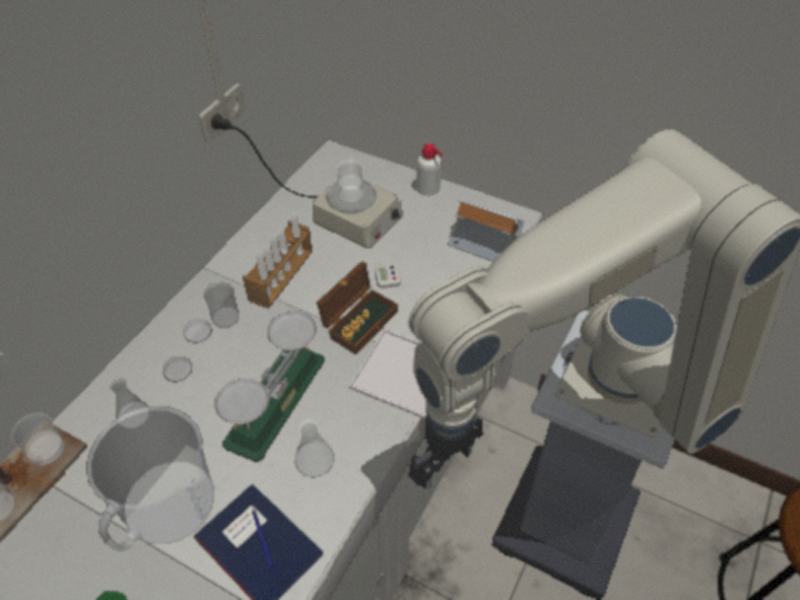

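View pics/top0.png

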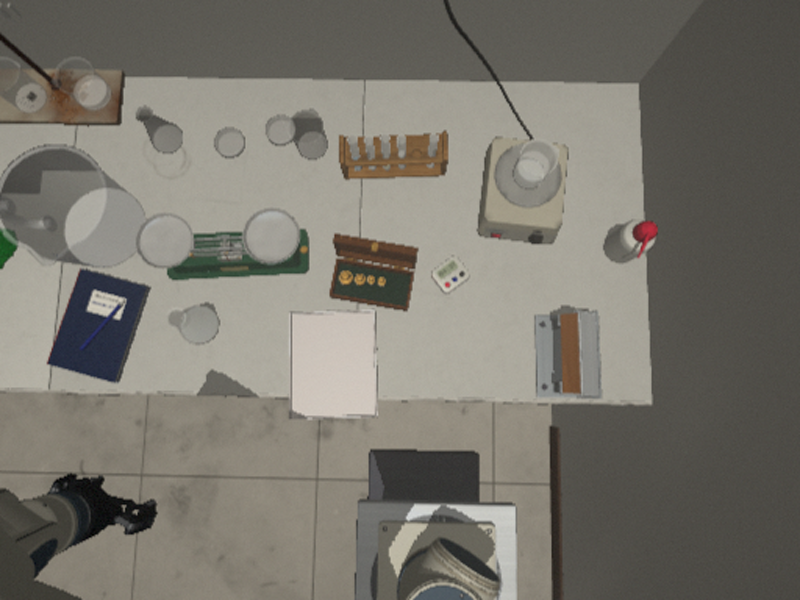

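The scene view shows the stand with block and cover at about (485,230), and the tray at (390,370), partly hidden by the arm. In the top view the stand is at (535–600, 307–398) with the brown long side of the block facing left. The tray is at (290–377, 310–418) and the timer at (450,273).

```bash
cat > h.py <<'E'
import numpy as np,cv2
from rig import bot
from scipy.spatial.transform import Rotation as R
from scipy.optimize import least_squares
def proj(s,P):
    P=np.atleast_2d(P); T=s["extrinsics"]; c=P@T[:3,:3].T+T[:3,3]
    f=192/np.tan(np.radians(s["fov_y"])/2)
    return np.c_[s["cx"]+f*c[:,0]/-c[:,2], s["cy"]-f*c[:,1]/-c[:,2]]
def onplane(s,uv,z):
    return least_squares(lambda p:(proj(s,[p[0],p[1],z])[0]-uv),[.4,0]).x
def crop(s,u0,v0,w,h,k): # k x enlarged
    return cv2.resize(s["pixels"][v0:v0+h,u0:u0+w,::-1],(w*k,h*k),interpolation=cv2.INTER_CUBIC)
def grid(im,u0,v0,k,st=10):
    for u in range(-(-u0//st)*st,u0+im.shape[1]//k,st): cv2.putText(im,str(u),((u-u0)*k,10),0,.35,(0,0,255),1);cv2.line(im,((u-u0)*k,12),((u-u0)*k,20),(0,0,255),1)
    for v in range(-(-v0//st)*st,v0+im.shape[0]//k,st): cv2.putText(im,str(v),(0,(v-v0)*k+4),0,.35,(0,0,255),1);cv2.line(im,(24,(v-v0)*k),(32,(v-v0)*k),(0,0,255),1)
    return im
E
python3 - <<'E'
from h import *
a=bot.snapshot("scene");b=bot.snapshot("top")
np.save("pics/s.npy",a,allow_pickle=True);np.save("pics/t.npy",b,allow_pickle=True)
A=grid(crop(a,280,125,66,50,6),280,125,6); B=grid(crop(b,335,188,66,74,6),335,188,6)
C=grid(crop(b,180,192,66,80,6)[:480],180,192,6)
im=np.zeros((600,800,3),np.uint8);im[:300,:396]=A;im[:444,400:796]=B;
im[300:,:396]=grid(crop(a,220,208,66,50,6),220,208,6)
cv2.imwrite("pics/c1.png",im)
for uv in [(290,310),(377,310),(377,418),(290,418)]: print(onplane(b,np.array(uv)*.64,.012))
E
```

```text
[0.5338789  0.31181023]
[0.5371011  0.12999559]
[0.31607138 0.12467005]
[0.31250047 0.30167178]
```

View pics/c1.png

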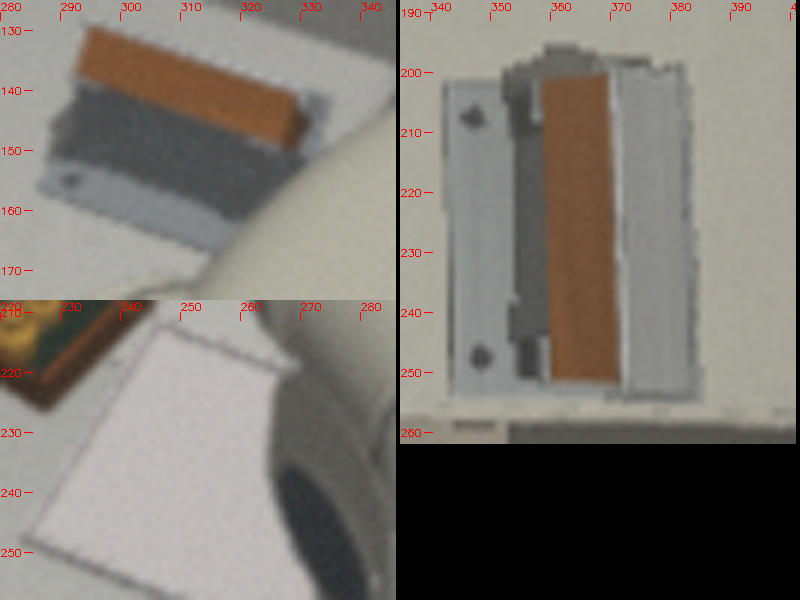

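The crops show the brown upper long side of the block. In the top view its corners are at (358.8,201), (369.8,200.3), (371.7,251.8) and (360,251.3). In the scene view they are at (295,129.3), (330.5,140.3), (328.7,150) and (292.7,137.5). I fit the block pose from both views.

```bash
python3 - <<'E'
from h import *
a=np.load("pics/s.npy",allow_pickle=True).item();b=np.load("pics/t.npy",allow_pickle=True).item()
C=np.array([[-33,75,0],[-33,75,36],[-33,-75,36],[-33,-75,0]])*1e-3
T=np.array([[358.8,201],[369.8,200.3],[371.7,251.8],[360,251.3]])
S=np.array([[292.7,137.5],[295,129.3],[330.5,140.3],[328.7,150]])
def rot(w,tilt=np.pi/4): # stand frame yaw w, tilt about stand y
    return R.from_euler('z',w)*R.from_euler('y',tilt)
def res(p):
    P=rot(p[3],p[4] if len(p)>4 else np.pi/4).apply(C)+p[:3]
    return np.r_[proj(b,P)-T,proj(a,P)-S].ravel()
for p0 in([.4,-.3,.1,-1.57],[.4,-.3,.1,-1.57,.78]):
    r=least_squares(res,p0); print(r.x,np.abs(r.fun).max(),"rms",r.fun.std())
    print(r.fun.reshape(-1,2).round(1).tolist())
p=least_squares(res,[.4,-.3,.1,-1.57]).x
Rb=rot(p[3]); print("lower edge mid",Rb.apply([.033,0,0])+p[:3],"axes",Rb.as_matrix().round(3).tolist())
# stand base corners check
v=Rb.apply([.033,0,0])+p[:3]; so=v-R.from_euler('z',p[3]).apply([.01,0,.045]); print("stand origin",so)
c=np.array([[-65,-85,6],[-65,85,6],[65,85,6],[65,-85,6]])*1e-3
print(proj(b,R.from_euler('z',p[3]).apply(c)+so).round(1).tolist())
print(proj(a,R.from_euler('z',p[3]).apply(c)+so).round(1).tolist())
# tray
for s,uv in((b,(180,192)),): pass
Tt=np.array([[185.6,198.4],[241.3,198.4],[241.3,267.5],[185.6,267.5]]);Tc=np.array([[90,-110,12],[90,110,12],[-90,110,12],[-90,-110,12]])*1e-3
Sc={0:None}
def rt(p):
    P=R.from_euler('z',p[2]).apply(np.array([[-90,110,12],[90,110,12],[90,-110,12],[-90,-110,12]])*1e-3)+[p[0],p[1],0]
    # scene: corners (220+165/6,208+27/6)?,(left corner)
    return np.r_[proj(b,P)-Tt].ravel()
r=least_squares(rt,[.42,.2,-1.57]);print(r.x,r.fun.reshape(-1,2).round(1).tolist())
P=R.from_euler('z',r.x[2]).apply(np.array([[-90,110,12],[90,110,12],[90,-110,12],[-90,-110,12]])*1e-3)+[r.x[0],r.x[1],0]
print("scene pred",proj(a,P).round(1).tolist(), "seen ~ (247.3,212.5),(224,248)")
E
```

```text
[ 0.44935057 -0.25404274  0.06420024 -1.55608132] 1.5996233342374921 rms 0.5152451692093417
[[-0.1, 0.5], [-0.1, 0.2], [0.1, 0.1], [0.5, 0.4], [-0.2, 0.0], [0.5, -0.2], [-0.3, 0.5], [-1.6, -0.6]]
[ 0.44935647 -0.25468306  0.06441101 -1.55620052  0.76741115] 1.5848642241926996 rms 0.5143096643159563
[[-0.1, 0.5], [-0.2, 0.2], [0.0, 0.1], [0.5, 0.4], [-0.2, 0.0], [0.5, -0.2], [-0.3, 0.5], [-1.6, -0.5]]
lower edge mid [ 0.44969393 -0.27737474  0.04086571] axes [[0.01, 1.0, 0.01], [-0.707, 0.015, -0.707], [-0.707, 0.0, 0.707]]
stand origin [ 0.44954678 -0.26737582 -0.00413429]
[[344.2, 254.3], [342.6, 201.6], [382.5, 201.8], [384.9, 254.5]]
[[324.5, 169.8], [286.3, 156.1], [299.1, 137.1], [336.2, 149.8]]
[ 0.42488785  0.21697683 -1.54237309] [[0.5, 0.5], [-0.1, -0.1], [0.2, -0.4], [-0.7, 0.0]]
scene pred [[223.1, 245.1], [246.7, 209.3], [301.0, 230.8], [279.9, 269.5]] seen ~ (247.3,212.5),(224,248)
```

```bash
cat >> h.py <<'E'
def go(pos,Rt):
    s=bot.read_state(); R0=R.from_rotvec(s["orientation"])
    print("t%.1f"%s["t"],"tcp",s["tcp_pos"].round(4),"shift",R0.inv().apply(np.array(pos)-s["tcp_pos"]).round(4),"rv",(R0.inv()*Rt).as_rotvec().round(4),"F",s["ft_force"].round(1),"M",s["torque"].round(2),"g",round(s["gripper_width"],3),round(s["finger_force"],1),"q",s["q"].round(2))
B=np.array([.449,-.2545,.068]); RB=R.from_euler('z',-1.556)*R.from_euler('y',np.pi/4)
RG=RB*R.from_matrix(np.array([[0,0,1],[-1,0,0],[0,-1,0]]))  # tool z=+xb, x=-yb, y=-zb
def bp(x,y,z): return B+RB.apply([x,y,z])
E
python3 - <<'E'
from h import *
print(RG.as_matrix().round(2).tolist())
go([.36,.1,.36],R.from_rotvec(bot.read_state()["orientation"]))
go(bp(-.075,0,.022),RG)
print(bp(-.075,0,.022),bp(.005,0,.022))
E
```

```text
[[-1.0, -0.01, 0.01], [-0.01, 0.71, -0.71], [-0.0, -0.71, -0.71]]
t0.2 tcp [0.2028 0.5111 0.2309] shift [-0.2977 -0.3242 -0.1289] rv [0. 0. 0.] F [ 0.2 -0.9 -0. ] M [ 0.   -0.01  0.07] g 0.998 0.0 q [ 1.04  0.26  0.02  1.33 -0.    1.42]
t0.2 tcp [0.2028 0.5111 0.2309] shift [-0.4969 -0.5861  0.0947] rv [ 0.7743 -0.1544 -0.372 ] F [ 0.2 -0.9 -0. ] M [ 0.   -0.01  0.07] g 0.998 0.0 q [ 1.04  0.26  0.02  1.33 -0.    1.42]
[ 0.4484455  -0.21702744  0.13658936] [ 0.44928248 -0.27358979  0.08002082]
```

The manual's scale: shifts go in mm. Converting my numbers, -0.32 m is -320, -0.3 m is -300.

```bash
python3 steer.py '[[1,[0,0,-40],[0,0,0]],[1,[-20,-20,-80],[0,0,0]],[1,[-45,-45,-100],[0,0,0]],[1,[-70,-75,-120],[0,0,0]],[1,[-100,-100,-130],[0,0,0]],[1,[-125,-130,-130],[0,0,0]],[1,[-150,-160,-130],[0,0,0]],[1,[-180,-190,-130],[0,0,0]],[1,[-210,-220,-130],[0,0,0]],[1,[-240,-250,-130],[0,0,0]],[1,[-270,-285,-130],[0,0,0]],[1,[-300,-320,-130],[0,0,0]]]'; python3 - <<'E'
from h import *
go(bp(-.075,0,.022),RG)
E
```

```text
t: 1.2
tcp_pos: [0.3599, 0.1124, 0.3614]
orientation: [0.589, 3.085, 0.0]
ft_force: [1.8, -0.3, 0.4]
gripper_width: 1.003
finger_force: 0.0
t1.2 tcp [0.3599 0.1124 0.3614] shift [-0.2037 -0.2736  0.2248] rv [ 0.7753 -0.1536 -0.3721] F [ 1.8 -0.3  0.4] M [ 0.1  -0.07  0.08] g 1.003 0.0 q [ 0.08 -0.05 -0.01  1.61  0.    0.46]
```

To row units: -0.22 m is -220, -0.16 m is -160.

```bash
python3 steer.py '[[1,[-20,-30,10],[0.08,-0.015,-0.04]],[1,[-40,-50,20],[0.16,-0.03,-0.08]],[1,[-60,-80,30],[0.25,-0.05,-0.12]],[1,[-80,-110,40],[0.34,-0.07,-0.16]],[1,[-100,-140,50],[0.43,-0.085,-0.2]],[1,[-120,-170,60],[0.52,-0.1,-0.25]],[1,[-140,-200,80],[0.6,-0.12,-0.29]],[1,[-160,-220,100],[0.7,-0.14,-0.33]],[1,[-180,-240,120],[0.775,-0.154,-0.372]],[1,[-200,-250,140],[0.775,-0.154,-0.372]],[1,[-204,-255,160],[0.775,-0.154,-0.372]],[1,[-204,-255,180],[0.775,-0.154,-0.372]]]'; python3 - <<'E'
from h import *
go(bp(-.075,0,.022),RG)
E
```

```text
t: 2.2
tcp_pos: [0.4556, -0.1991, 0.18]
orientation: [-0.019, 2.898, -1.2]
ft_force: [1.4, 0.5, -0.2]
gripper_width: 1.003
finger_force: 0.0
t2.2 tcp [ 0.4556 -0.1991  0.18  ] shift [0.0074 0.0181 0.0434] rv [ 0.     -0.0011 -0.0009] F [ 1.4  0.5 -0.2] M [ 0.66  0.01 -0.  ] g 1.003 0.0 q [-0.17  0.16 -0.49  0.75 -0.77 -0.25]
```

To row units: 0.043 m is 43, 0.03 m is 30.

```bash
python3 steer.py '[[1,[4,10,10],[0,0,0]],[1,[7,18,30],[0,0,0]],[1,[7,18,43],[0,0,0]],[1,[7,18,43],[0,0,0]],[1,[7,18,43],[0,0,0]]]'; python3 - <<'E'
from h import *
go(bp(-.075,0,.022),RG); go(bp(.005,0,.022),RG)
a=bot.snapshot("scene");b=bot.snapshot("top")
im=np.zeros((600,800,3),np.uint8)
im[:,:400]=grid(crop(b,330,170,66,100,6),330,170,6)[:600,:400] if 0 else cv2.copyMakeBorder(grid(crop(b,320,170,66,100,6),320,170,6),0,0,0,4,0)
im[:,400:]=cv2.copyMakeBorder(grid(crop(a,275,90,66,100,6),275,90,6),0,0,0,4,0)
cv2.imwrite("pics/c2.png",im)
E
```

```text
t: 2.62
tcp_pos: [0.4483, -0.2159, 0.138]
orientation: [-0.02, 2.899, -1.2]
ft_force: [0.2, 0.4, -0.3]
gripper_width: 0.997
finger_force: 0.0
t2.6 tcp [ 0.4483 -0.2159  0.138 ] shift [-0.0002  0.0002  0.0018] rv [ 0.0003 -0.0015 -0.    ] F [ 0.2  0.4 -0.3] M [ 0.61  0.01 -0.05] g 0.997 0.0 q [-0.21  0.19 -0.58  0.59 -0.76 -0.31]
t2.6 tcp [ 0.4483 -0.2159  0.138 ] shift [-0.0003  0.0001  0.0818] rv [ 0.0003 -0.0015 -0.    ] F [ 0.2  0.4 -0.3] M [ 0.61  0.01 -0.05] g 0.997 0.0 q [-0.21  0.19 -0.58  0.59 -0.76 -0.31]
```

View pics/c2.png

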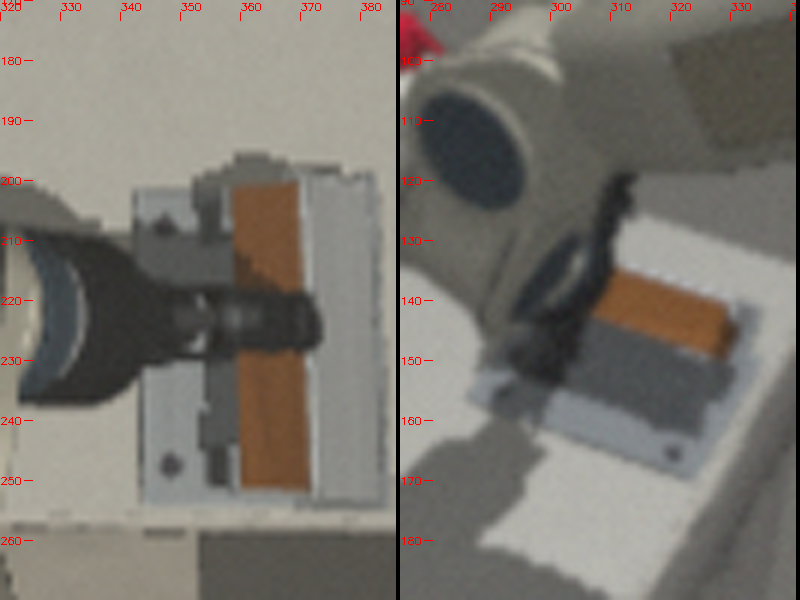

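The open fingers straddle the block's upper edge: the upper finger is over the cover at (372,221) and the block's middle is at v≈226. Next is the advance.

To row units: 0.082 m is 82, 0.08 m is 80.

```bash
python3 steer.py '[[1,[0,0,15],[0,0,0]],[1,[0,0,30],[0,0,0]],[1,[0,0,45],[0,0,0]],[1,[0,0,60],[0,0,0]],[1,[0,0,70],[0,0,0]],[1,[0,0,80],[0,0,0]],[1,[0,0,82],[0,0,0]],[1,[0,0,82],[0,0,0]]]'; python3 - <<'E'
from h import *
go(bp(.005,0,.022),RG)
E
```

```text
t: 3.38
tcp_pos: [0.4497, -0.2737, 0.0805]
orientation: [-0.02, 2.897, -1.2]
ft_force: [-0.5, -0.2, 0.8]
gripper_width: 1.0
finger_force: 0.0
t3.4 tcp [ 0.4497 -0.2737  0.0805] shift [0.0004 0.0004 0.0002] rv [ 0.     -0.0001 -0.0006] F [-0.5 -0.2  0.8] M [ 0.64 -0.02  0.04] g 1.0 0.0 q [-0.33  0.27 -0.68  0.3  -0.73 -0.47]
```

No contact. Close the fingers gently in stages.

```bash
for i in 1; do python3 steer.py '[[0.7,[0,0,0],[0,0,0]],[0.6,[0,0,0],[0,0,0]],[0.55,[0,0,0],[0,0,0]],[0.5,[0,0,0],[0,0,0]]]'; python3 steer.py '[[0.45,[0,0,0],[0,0,0]],[0.4,[0,0,0],[0,0,0]],[0.3,[0,0,0],[0,0,0]],[0.2,[0,0,0],[0,0,0]]]';  python3 steer.py '[[0,[0,0,0],[0,0,0]],[0,[0,0,0],[0,0,0]],[0,[0,0,0],[0,0,0]],[0,[0,0,0],[0,0,0]],[0,[0,0,0],[0,0,0]]]';done; python3 - <<'E'
from h import *
go(bp(.005,0,.022),RG)
E
```

```text
t: 3.72
tcp_pos: [0.4497, -0.273, 0.0802]
orientation: [-0.023, 2.897, -1.198]
ft_force: [0.9, 6.2, -1.4]
gripper_width: 0.502
finger_force: 2.3
t: 4.05
tcp_pos: [0.4497, -0.2726, 0.08]
orientation: [-0.024, 2.897, -1.197]
ft_force: [-0.3, 9.7, 2.0]
gripper_width: 0.462
finger_force: 59.2
t: 4.47
tcp_pos: [0.4497, -0.2726, 0.08]
orientation: [-0.024, 2.898, -1.197]
ft_force: [-0.8, 9.3, 1.1]
gripper_width: 0.465
finger_force: 59.2
t4.5 tcp [ 0.4497 -0.2726  0.08  ] shift [ 0.0004 -0.0007  0.0007] rv [0.0017 0.0012 0.0011] F [-0.8  9.3  1.1] M [ 1.63 -0.02 -0.04] g 0.465 59.2 q [-0.33  0.27 -0.68  0.3  -0.73 -0.47]
```

To row units: -0.012 m is -12, -0.095 m is -95.

```bash
python3 steer.py '[[0,[0,-3,-3],[0,0,0]],[0,[0,-7,-7],[0,0,0]],[0,[0,-12,-12],[0,0,0]],[0,[0,-18,-18],[0,0,0]],[0,[0,-26,-26],[0,0,0]],[0,[0,-34,-34],[0,0,0]],[0,[0,-44,-44],[0,0,0]],[0,[0,-56,-56],[0,0,0]],[0,[0,-68,-68],[0,0,0]],[0,[0,-80,-80],[0,0,0]],[0,[0,-90,-90],[0,0,0]],[0,[0,-95,-95],[0,0,0]]]'; python3 - <<'E'
from h import *
go(bp(.005,0,.022),RG)
a=bot.snapshot("scene");b=bot.snapshot("top")
im=np.zeros((600,800,3),np.uint8)
im[:,:396]=grid(crop(b,320,160,66,100,6),320,160,6)
im[:,400:796]=grid(crop(a,265,80,66,100,6),265,80,6)
cv2.imwrite("pics/c3.png",im)
E
```

```text
t: 5.47
tcp_pos: [0.4498, -0.274, 0.2173]
orientation: [-0.019, 2.894, -1.201]
ft_force: [0.8, -0.9, -3.5]
gripper_width: 0.461
finger_force: 60.8
t5.5 tcp [ 0.4498 -0.274   0.2173] shift [0.0009 0.0974 0.0967] rv [-0.0012  0.0017 -0.0023] F [ 0.8 -0.9 -3.5] M [ 1.19 -0.01  0.07] g 0.461 60.8 q [-0.33  0.1  -0.46  0.68 -0.73 -0.47]
```

View pics/c3.png

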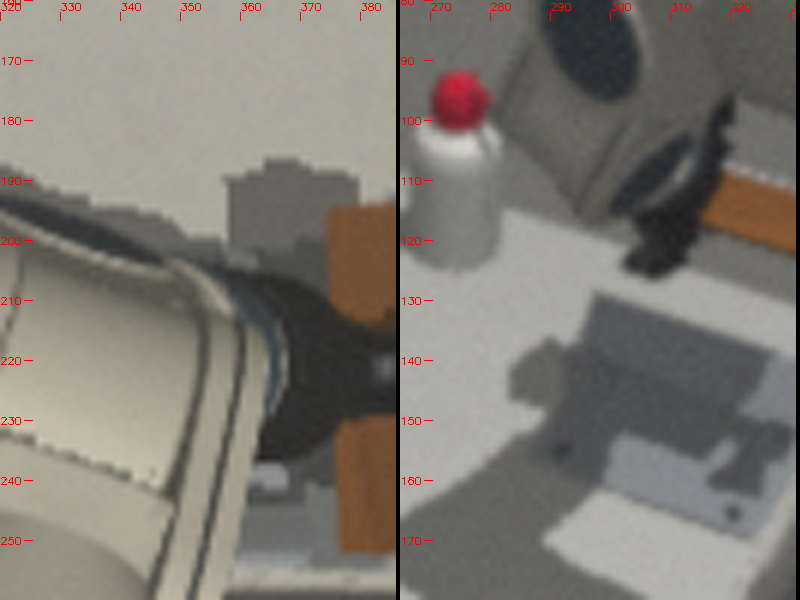

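The pair is off the stand and held. The grip reads 0.461 and the weight about 3.5–4.4 N. Now the turn toward the tray.

```bash
cat >> h.py <<'E'
def RT(deg,psi=-1.55): return R.from_euler('z',psi)*R.from_euler('y',np.radians(deg))*R.from_matrix(np.array([[0,0,1],[-1,0,0],[0,-1,0]]))
E
python3 - <<'E'
from h import *
go([.44,-.06,.32],RT(90))
E
```

```text
t5.6 tcp [ 0.4498 -0.2739  0.2162] shift [ 0.0065  0.0777 -0.2248] rv [-7.863e-01 -1.000e-04 -6.900e-03] F [ 0.9 -0.3 -4.8] M [1.26 0.05 0.03] g 0.461 60.8 q [-0.33  0.1  -0.47  0.68 -0.73 -0.47]
```

To row units: -0.225 m is -225, -0.224 m is -224.

```bash
python3 steer.py '[[0,[0,-10,-20],[0,0,0]],[0,[0,-10,-40],[-0.04,0,0]],[0,[1,-5,-60],[-0.1,0,0]],[0,[1,0,-85],[-0.18,0,0]],[0,[2,10,-110],[-0.27,0,0]],[0,[3,20,-135],[-0.36,0,0]],[0,[4,30,-160],[-0.45,0,0]],[0,[5,45,-180],[-0.54,0,-0.003]],[0,[6,55,-200],[-0.63,0,-0.005]],[0,[6,68,-215],[-0.71,0,-0.007]],[0,[6,75,-224],[-0.77,0,-0.007]],[0,[6,78,-225],[-0.786,0,-0.007]]]'; python3 - <<'E'
from h import *
go([.425,.17,.20],RT(153))
E
```

```text
t: 6.57
tcp_pos: [0.4405, -0.0593, 0.3181]
orientation: [0.033, -3.138, -0.005]
ft_force: [0.2, -0.3, -4.7]
gripper_width: 0.465
finger_force: 61.8
t6.6 tcp [ 0.4405 -0.0593  0.3181] shift [0.0104 0.2292 0.1189] rv [-1.0963 -0.0028 -0.0018] F [ 0.2 -0.3 -4.7] M [-0.08 -0.   -0.04] g 0.465 61.8 q [-0.32  0.07  0.    1.51  0.   -0.35]
```

To row units: 0.23 m is 230, 0.22 m is 220.

```bash
python3 steer.py '[[0,[0,15,0],[-0.05,0,0]],[0,[2,35,0],[-0.13,0,0]],[0,[3,55,5],[-0.22,0,0]],[0,[4,78,10],[-0.32,0,0]],[0,[5,100,15],[-0.42,0,0]],[0,[6,122,20],[-0.52,0,0]],[0,[7,144,30],[-0.62,0,0]],[0,[8,165,40],[-0.72,0,0]],[0,[9,185,55],[-0.82,0,0]],[0,[10,205,70],[-0.92,0,0]],[0,[10,220,85],[-1.02,0,0]],[0,[10,230,100],[-1.095,0,0]]]'; python3 - <<'E'
from h import *
go([.425,.232,.1],RT(153))
E
```

```text
t: 7.57
tcp_pos: [0.4242, 0.1708, 0.2168]
orientation: [0.027, -2.668, -1.632]
ft_force: [0.2, -0.8, -3.6]
gripper_width: 0.463
finger_force: 62.3
t7.6 tcp [0.4242 0.1708 0.2168] shift [-0.0024 -0.0761  0.1077] rv [-0.0018 -0.0024 -0.0019] F [ 0.2 -0.8 -3.6] M [-1.65 -0.02 -0.  ] g 0.463 62.3 q [-0.4   0.32 -0.43  1.49  0.95 -0.78]
```

To row units: 0.106 m is 106, 0.095 m is 95.

```bash
python3 steer.py '[[0,[0,-10,15],[0,0,0]],[0,[0,-25,35],[0,0,0]],[0,[0,-40,55],[0,0,0]],[0,[0,-55,75],[0,0,0]],[0,[-1,-68,95],[0,0,0]],[0,[-2,-76,106],[0,0,0]],[0,[-2,-76,106],[0,0,0]],[0,[-2,-76,106],[0,0,0]]]'; python3 - <<'E'
from h import *
go([.425,.234,.0345],RT(153))
a=bot.snapshot("scene");b=bot.snapshot("top")
im=np.zeros((600,800,3),np.uint8)
im[:,:396]=cv2.resize(b["pixels"][175:295,175:255,::-1],(396,600),interpolation=2)
im[:400,400:]=cv2.resize(a["pixels"][175:275,200:300,::-1],(400,400),interpolation=2)
cv2.imwrite("pics/c4.png",im)
E
```

```text
t: 8.23
tcp_pos: [0.4249, 0.2298, 0.1018]
orientation: [0.027, -2.67, -1.626]
ft_force: [0.2, 0.3, -3.3]
gripper_width: 0.465
finger_force: 62.4
t8.2 tcp [0.4249 0.2298 0.1018] shift [-0.0005 -0.0578  0.0346] rv [-0.0052 -0.0037 -0.0029] F [ 0.2  0.3 -3.3] M [-1.55  0.04 -0.  ] g 0.465 62.4 q [-0.27  0.44 -0.61  1.03  1.02 -0.58]
```

View pics/c4.png

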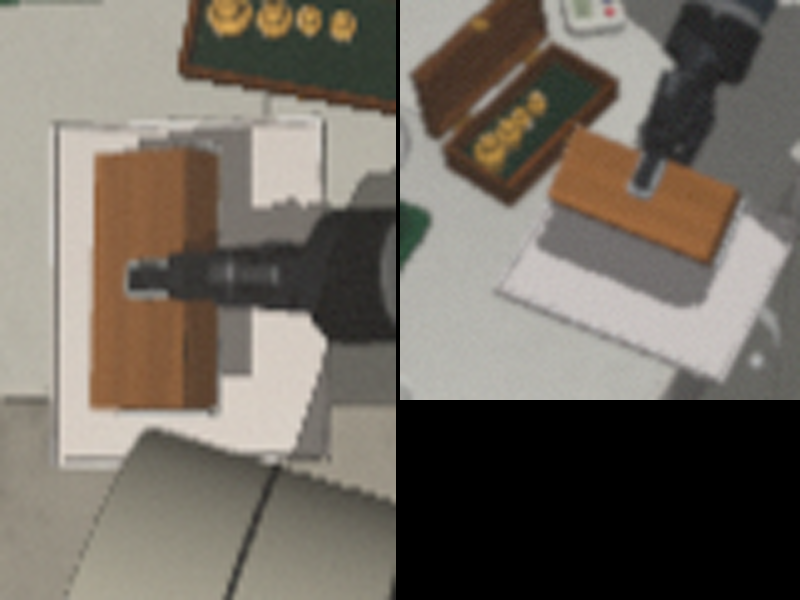

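The pair hangs over the tray, cover underneath, with the fingertip about 23 mm from the far edge. I tilt it a little more so the far edge touches first, then go down.

```bash
python3 - <<'E'
from h import *
go([.425,.237,.044],RT(143))
E
```

```text
t8.3 tcp [0.4259 0.2292 0.1028] shift [ 0.0006 -0.0487  0.0338] rv [ 0.1695 -0.0016 -0.0016] F [-1.   0.1 -4.4] M [-1.58  0.01  0.05] g 0.46 62.4 q [-0.27  0.44 -0.6   1.04  1.02 -0.58]
```

```bash
python3 steer.py '[[0,[0,-7,5],[0.03,0,0]],[0,[0,-15,10],[0.07,0,0]],[0,[0,-25,17],[0.12,0,0]],[0,[0,-34,24],[0.16,0,0]],[0,[0,-42,30],[0.17,0,0]],[0,[0,-48.5,34],[0.17,0,0]],[0,[0,-48.5,34],[0.17,0,0]]]';python3 steer.py '[[0,[0,-1.2,0.9],[0,0,0]],[0,[0,-2.4,1.8],[0,0,0]],[0,[0,-3.6,2.7],[0,0,0]],[0,[0,-3.6,2.7],[0,0,0]]]'; python3 - <<'E'
from h import *
go([.425,.2396,.0368],RT(143))
E
```

```text
t: 8.92
tcp_pos: [0.4252, 0.2375, 0.0435]
orientation: [0.028, -2.8, -1.397]
ft_force: [-0.2, 0.7, -4.2]
gripper_width: 0.463
finger_force: 62.4
t: 9.25
tcp_pos: [0.4256, 0.2375, 0.0393]
orientation: [0.027, -2.8, -1.398]
ft_force: [0.3, -0.1, -4.2]
gripper_width: 0.46
finger_force: 62.4
t9.2 tcp [0.4256 0.2375 0.0393] shift [ 0.0005 -0.0007  0.0032] rv [ 0.0007 -0.0015 -0.0024] F [ 0.3 -0.1 -4.2] M [-1.38  0.05  0.06] g 0.46 62.4 q [-0.19  0.43 -0.67  0.74  0.9  -0.34]
```

```bash
python3 steer.py '[[0,[0,-0.8,0.6],[0,0,0]],[0,[0,-1.6,1.2],[0,0,0]],[0,[0,-1.6,1.2],[0,0,0]]]' | grep -E "tcp|ft"; python3 steer.py '[[0,[0,-0.8,0.6],[0,0,0]],[0,[0,-1.6,1.2],[0,0,0]],[0,[0,-1.6,1.2],[0,0,0]]]' | grep -E "tcp|ft";python3 - <<'E'
from h import *
go([.425,.2396,.0368],RT(143))
E
```

```text
tcp_pos: [0.4254, 0.2377, 0.0373]
ft_force: [0.1, -0.3, -4.7]
tcp_pos: [0.4255, 0.2381, 0.0362]
ft_force: [-2.3, -4.1, 6.6]
t9.8 tcp [0.4255 0.2381 0.0362] shift [0.0005 0.0014 0.0009] rv [ 0.0027 -0.0008 -0.0019] F [-2.3 -4.1  6.6] M [-0.08  0.02  0.47] g 0.456 63.6 q [-0.19  0.44 -0.68  0.73  0.9  -0.34]
```

Contact came at the expected height. I work out the release: open slightly, then draw the lower finger out while lowering the tilt.

```bash
python3 - <<'E'
from h import *
for D,a,o in((28,37,23.5),(35,28,23.5),(45,21.5,23.5),(55,17.5,23.5),(63,15.5,23.5),(80,15.5,23.5),(120,15.5,23.5)):
    r=np.radians(a);f=np.array([0,np.cos(r),-np.sin(r)]);z=np.array([0,-np.sin(r),-np.cos(r)])
    p=np.array([.4255,.2485,.004])-D*1e-3*f-o*1e-3*z; print(D,a,p.round(4)); go(p,RT(180-a))
E
```

```text
28 37 [0.4255 0.2403 0.0396]
t9.8 tcp [0.4255 0.2381 0.0362] shift [-0.      0.0041 -0.0003] rv [ 0.0027 -0.0008 -0.0019] F [-2.3 -4.1  6.6] M [-0.08  0.02  0.47] g 0.456 63.6 q [-0.19  0.44 -0.68  0.73  0.9  -0.34]
35 28 [0.4255 0.2286 0.0412]
t9.8 tcp [0.4255 0.2381 0.0362] shift [ 0.0002 -0.0017 -0.0105] rv [-0.1544 -0.0007 -0.0019] F [-2.3 -4.1  6.6] M [-0.08  0.02  0.47] g 0.456 63.6 q [-0.19  0.44 -0.68  0.73  0.9  -0.34]
45 21.5 [0.4255 0.2152 0.0424]
t9.8 tcp [0.4255 0.2381 0.0362] shift [ 0.0005 -0.0088 -0.0219] rv [-0.2678 -0.0006 -0.002 ] F [-2.3 -4.1  6.6] M [-0.08  0.02  0.47] g 0.456 63.6 q [-0.19  0.44 -0.68  0.73  0.9  -0.34]
55 17.5 [0.4255 0.2031 0.043 ]
t9.8 tcp [0.4255 0.2381 0.0362] shift [ 0.0007 -0.0156 -0.032 ] rv [-0.3377 -0.0005 -0.002 ] F [-2.3 -4.1  6.6] M [-0.08  0.02  0.47] g 0.456 63.6 q [-0.19  0.44 -0.68  0.73  0.9  -0.34]
63 15.5 [0.4255 0.1941 0.0435]
t9.8 tcp [0.4255 0.2381 0.0362] shift [ 0.0009 -0.0206 -0.0395] rv [-0.3726 -0.0005 -0.002 ] F [-2.3 -4.1  6.6] M [-0.08  0.02  0.47] g 0.456 63.6 q [-0.19  0.44 -0.68  0.73  0.9  -0.34]
80 15.5 [0.4255 0.1777 0.048 ]
t9.8 tcp [0.4255 0.2381 0.0362] shift [ 0.0013 -0.0267 -0.0554] rv [-0.3726 -0.0005 -0.002 ] F [-2.3 -4.1  6.6] M [-0.08  0.02  0.47] g 0.456 63.6 q [-0.19  0.44 -0.68  0.73  0.9  -0.34]
120 15.5 [0.4255 0.1391 0.0587]
t9.8 tcp [0.4255 0.2381 0.0362] shift [ 0.0021 -0.0413 -0.0926] rv [-0.3726 -0.0005 -0.002 ] F [-2.3 -4.1  6.6] M [-0.08  0.02  0.47] g 0.456 63.6 q [-0.19  0.44 -0.68  0.73  0.9  -0.34]
```

The manual's scale: shifts go in mm. Converting my numbers, 0.004 m is 4, 0.003 m is 3.

```bash
python3 steer.py '[[0.46,[0,0,0],[0,0,0]],[0.49,[0,1,0],[0,0,0]],[0.52,[0,3,0],[0,0,0]],[0.55,[0,4,0],[0,0,0]],[0.55,[0,4,0],[0,0,0]],[0.55,[0,4,0],[0,0,0]]]'; python3 - <<'E'
from h import *
go([.4255,.2286,.0412],RT(152));go([.4255,.2152,.0424],RT(158.5));go([.4255,.2031,.043],RT(162.5))
E
```

```text
t: 10.25
tcp_pos: [0.4254, 0.2402, 0.0387]
orientation: [0.028, -2.801, -1.397]
ft_force: [0.8, -0.8, -0.9]
gripper_width: 0.547
finger_force: 0.6
t10.2 tcp [0.4254 0.2402 0.0387] shift [ 0.0002 -0.005  -0.0108] rv [-0.1564 -0.0015 -0.0018] F [ 0.8 -0.8 -0.9] M [-0.91 -0.06 -0.03] g 0.547 0.6 q [-0.18  0.43 -0.68  0.73  0.9  -0.33]
t10.2 tcp [0.4254 0.2402 0.0387] shift [ 0.0005 -0.0121 -0.0222] rv [-0.2699 -0.0014 -0.0019] F [ 0.8 -0.8 -0.9] M [-0.91 -0.06 -0.03] g 0.547 0.6 q [-0.18  0.43 -0.68  0.73  0.9  -0.33]
t10.2 tcp [0.4254 0.2402 0.0387] shift [ 0.0007 -0.0189 -0.0323] rv [-0.3397 -0.0013 -0.0019] F [ 0.8 -0.8 -0.9] M [-0.91 -0.06 -0.03] g 0.547 0.6 q [-0.18  0.43 -0.68  0.73  0.9  -0.33]
```

To row units: -0.022 m is -22, -0.0193 m is -19.3.

```bash
python3 steer.py '[[0.55,[0,-1.2,-2.7],[-0.039,0,0]],[0.55,[0,-2.5,-5.4],[-0.078,0,0]],[0.55,[0,-3.7,-8],[-0.117,0,0]],[0.55,[0,-5,-10.8],[-0.156,0,0]],[0.55,[0,-6.8,-13.6],[-0.185,0,0]],[0.55,[0,-8.5,-16.5],[-0.213,0,0]],[0.55,[0,-10.3,-19.3],[-0.241,0,0]],[0.55,[0,-12,-22],[-0.27,0,0]],[0.55,[0,-12,-22],[-0.27,0,0]]]'; python3 - <<'E'
from h import *
go([.4255,.2031,.043],RT(162.5));go([.4255,.1941,.0435],RT(164.5))
a=bot.snapshot("scene");b=bot.snapshot("top")
im=np.zeros((600,800,3),np.uint8)
im[:,:396]=cv2.resize(b["pixels"][175:295,175:255,::-1],(396,600),interpolation=2)
im[:400,400:]=cv2.resize(a["pixels"][185:265,210:290,::-1],(400,400),interpolation=2)
cv2.imwrite("pics/c5.png",im)
E
```

```text
t: 11.0
tcp_pos: [0.4264, 0.2153, 0.0429]
orientation: [0.02, -2.581, -1.767]
ft_force: [0.9, 3.2, 11.1]
gripper_width: 0.553
finger_force: 1.3
t11.0 tcp [0.4264 0.2153 0.0429] shift [ 0.0011 -0.0043 -0.0114] rv [-0.0646  0.001  -0.0048] F [ 0.9  3.2 11.1] M [ 0.67 -0.04 -0.04] g 0.553 1.3 q [-0.33  0.64 -0.63  1.03  1.07 -0.78]
t11.0 tcp [0.4264 0.2153 0.0429] shift [ 0.0013 -0.0071 -0.02  ] rv [-0.0995  0.0011 -0.0048] F [ 0.9  3.2 11.1] M [ 0.67 -0.04 -0.04] g 0.553 1.3 q [-0.33  0.64 -0.63  1.03  1.07 -0.78]
```

View pics/c5.png

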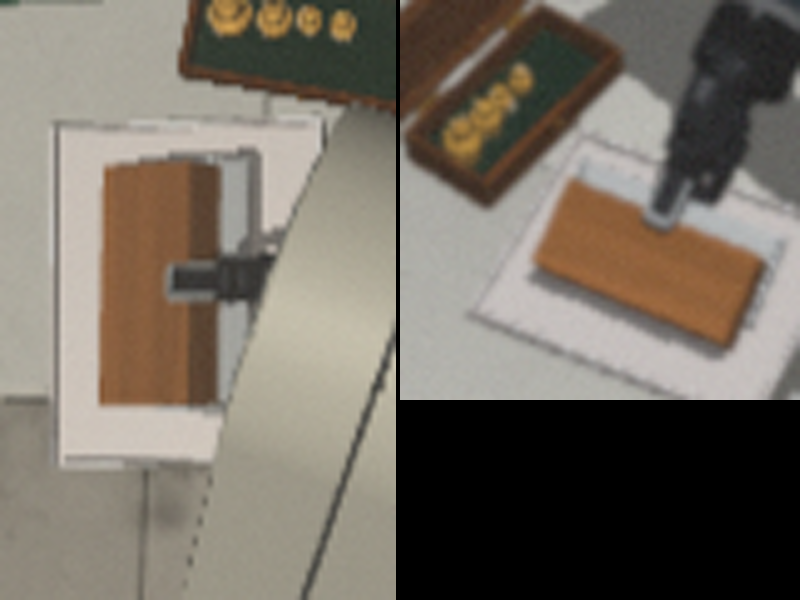

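The top crop shows a grey strip of cover, about 22 mm wide, past the block's near side. The block slid on the cover at the steep tilt, and the rubber pad is dragging the cover. Pulling on would make it worse, so I clamp again. I'll rest the pair on the tray's near rim with the finger outside the tray, so the finger comes out unloaded, and then push the pair in flush.

To row units: -0.003 m is -3, -0.002 m is -2.

```bash
python3 steer.py '[[0.5,[0,-1,0],[0,0,0]],[0.45,[0,-2,0],[0,0,0]],[0.2,[0,-3,0],[0,0,0]],[0,[0,-3,0],[0,0,0]],[0,[0,-3,0],[0,0,0]],[0,[0,-3,0],[0,0,0]]]'; python3 - <<'E'
from h import *
go([.4255,.2153,.08],RT(158.5))
b=bot.snapshot("top")
cv2.imwrite("pics/c6.png",grid(crop(b,180,190,66,80,7),180,190,7))
E
```

```text
t: 11.6
tcp_pos: [0.4263, 0.2145, 0.0407]
orientation: [0.022, -2.584, -1.764]
ft_force: [-2.2, -4.2, 13.5]
gripper_width: 0.451
finger_force: 58.9
t11.6 tcp [0.4263 0.2145 0.0407] shift [ 0.0008  0.0369 -0.0136] rv [ 0.0027  0.001  -0.0031] F [-2.2 -4.2 13.5] M [2.13 0.13 0.42] g 0.451 58.9 q [-0.33  0.64 -0.63  1.02  1.06 -0.79]
```

View pics/c6.png

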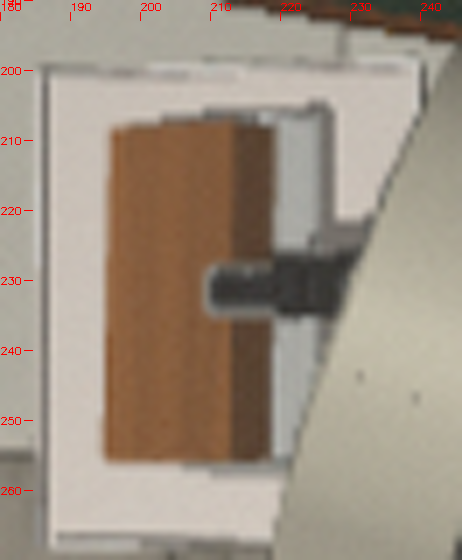

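To row units: 0.037 m is 37, 0.028 m is 28.

```bash
python3 steer.py '[[0,[0,5,-2],[0,0,0]],[0,[0,11,-4],[0,0,0]],[0,[0,18,-7],[0,0,0]],[0,[0,28,-11],[0,0,0]],[0,[0,37,-14],[0,0,0]],[0,[0,37,-14],[0,0,0]]]'; python3 - <<'E'
from h import *
go([.4255,.2153,.08],RT(158.5))
b=bot.snapshot("top"); np.save("pics/t2.npy",b)
cv2.imwrite("pics/c7.png",grid(crop(b,180,190,66,80,7),180,190,7))
for uv in((195.3,208.5),(195,255.5),(213,232),(209.5,231)): print(uv,onplane(b,np.array(uv)+.0,.038).round(4))
for uv in((185.6,198.4),(186.5,267.5),(241,200),): print("rim",onplane(b,np.array(uv),.012).round(4))
E
```

```text
t: 12.15
tcp_pos: [0.4262, 0.2148, 0.0804]
orientation: [0.027, -2.587, -1.76]
ft_force: [0.8, 0.6, -4.9]
gripper_width: 0.448
finger_force: 61.4
t12.2 tcp [0.4262 0.2148 0.0804] shift [ 0.0007 -0.0002  0.0006] rv [-0.0006 -0.0007 -0.0007] F [ 0.8  0.6 -4.9] M [-1.72 -0.01 -0.03] g 0.448 61.4 q [-0.33  0.57 -0.61  1.11  1.06 -0.78]
(195.3, 208.5) [0.4988 0.2741]
(195, 255.5) [0.3515 0.2688]
(213, 232) [0.4256 0.2152]
(209.5, 231) [0.4285 0.2263]
rim [0.5339 0.3118]
rim [0.3126 0.2988]
rim [0.5318 0.1308]
```

View pics/c7.png

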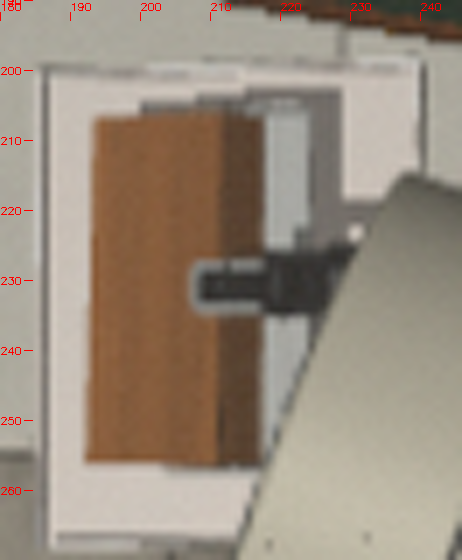

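Still clamped and held: 4.9 N down, the cover strip about 7 px wide, and the pack's far edge about 52 mm ahead of the TCP. I move it back over the near rim.

```bash
python3 - <<'E'
from h import *
go([.4255,.1234,.08],RT(162,-1.542))
E
```

```text
t12.2 tcp [0.4262 0.2148 0.0796] shift [ 0.0026 -0.0332 -0.0851] rv [-0.0619  0.0068 -0.0032] F [-0.1  0.5 -4.1] M [-1.78 -0.06  0.04] g 0.449 61.4 q [-0.33  0.57 -0.61  1.11  1.06 -0.78]
```

To row units: -0.0851 m is -85.1, -0.08 m is -80.

```bash
python3 steer.py '[[0,[0,-3,-8],[-0.005,0,0]],[0,[0,-8,-20],[-0.015,0.001,0]],[0,[1,-14,-35],[-0.025,0.002,0]],[0,[1.5,-20,-50],[-0.035,0.004,0]],[0,[2,-26,-66],[-0.045,0.005,-0.001]],[0,[2.5,-31,-80],[-0.057,0.006,-0.003]],[0,[2.6,-33.2,-85.1],[-0.062,0.007,-0.003]],[0,[2.6,-33.2,-85.1],[-0.062,0.007,-0.003]]]'; python3 - <<'E'
from h import *
go([.4255,.1234,.04],RT(162,-1.542))
E
```

```text
t: 12.87
tcp_pos: [0.4259, 0.1223, 0.0785]
orientation: [0.031, -2.526, -1.838]
ft_force: [-0.8, 0.9, -5.4]
gripper_width: 0.448
finger_force: 61.4
t12.9 tcp [0.4259 0.1223 0.0785] shift [ 0.0003 -0.0363  0.0129] rv [ 0.0013  0.0013 -0.003 ] F [-0.8  0.9 -5.4] M [-1.79 -0.05 -0.06] g 0.448 61.4 q [-0.53  0.68 -0.51  1.4   0.94 -1.11]
```

To row units: -0.0335 m is -33.5, -0.032 m is -32.

```bash
python3 steer.py '[[0,[0,-6,2],[0,0,0]],[0,[0,-13,4.5],[0,0,0]],[0,[0,-20,7],[0,0,0]],[0,[0,-27,9.5],[0,0,0]],[0,[0,-32,11.5],[0,0,0]],[0,[0,-33.5,12],[0,0,0]],[0,[0,-33.5,12],[0,0,0]]]' | grep -E "tcp|ft"; python3 steer.py '[[0,[0,-0.9,0.3],[0,0,0]],[0,[0,-1.8,0.6],[0,0,0]],[0,[0,-1.8,0.6],[0,0,0]]]' | grep -E "tcp|ft";python3 steer.py '[[0,[0,-0.9,0.3],[0,0,0]],[0,[0,-1.8,0.6],[0,0,0]],[0,[0,-1.8,0.6],[0,0,0]]]' | grep -E "tcp|ft"
```

```text
tcp_pos: [0.425, 0.1248, 0.0433]
ft_force: [0.3, 0.1, -4.4]
tcp_pos: [0.4252, 0.1245, 0.0419]
ft_force: [0.6, -0.8, -4.3]
tcp_pos: [0.4252, 0.1245, 0.0399]
ft_force: [0.3, 0.6, -4.1]
```

```bash
for i in 1 2; do python3 steer.py '[[0,[0,-0.9,0.3],[0,0,0]],[0,[0,-1.8,0.6],[0,0,0]],[0,[0,-1.8,0.6],[0,0,0]]]' | grep -E "tcp|ft"; done
```

```text
tcp_pos: [0.4252, 0.1245, 0.0385]
ft_force: [0.6, -3.3, 1.8]
tcp_pos: [0.4254, 0.1245, 0.0379]
ft_force: [-3.7, -12.9, 20.7]
```

```bash
python3 steer.py '[[0,[0,0.9,-0.3],[0,0,0]],[0.46,[0,1.2,-0.4],[0,0,0]],[0.48,[0,1.2,-0.4],[0,0,0]],[0.5,[0,1.2,-0.4],[0,0,0]],[0.51,[0,1.2,-0.4],[0,0,0]],[0.51,[0,1.2,-0.4],[0,0,0]],[0.51,[0,1.2,-0.4],[0,0,0]]]'; python3 - <<'E'
from h import *
go([.4255,.1234,.04],RT(162,-1.542))
b=bot.snapshot("top");a=bot.snapshot("scene")
im=np.zeros((560,800,3),np.uint8)
im[:,:350]=grid(crop(b,195,190,50,80,7),195,190,7)
im[:,352:800]=grid(crop(a,225,185,64,80,7),225,185,7)
cv2.imwrite("pics/c8.png",im)
E
```

```text
t: 15.03
tcp_pos: [0.4252, 0.1246, 0.0373]
orientation: [0.034, -2.525, -1.837]
ft_force: [0.6, 0.1, -1.3]
gripper_width: 0.511
finger_force: 0.7
t15.0 tcp [0.4252 0.1246 0.0373] shift [-0.0003  0.0022 -0.002 ] rv [ 0.0012 -0.0006 -0.0022] F [ 0.6  0.1 -1.3] M [-1.1  -0.1  -0.06] g 0.511 0.7 q [-0.53  0.75 -0.53  1.31  0.94 -1.11]
```

View pics/c8.png

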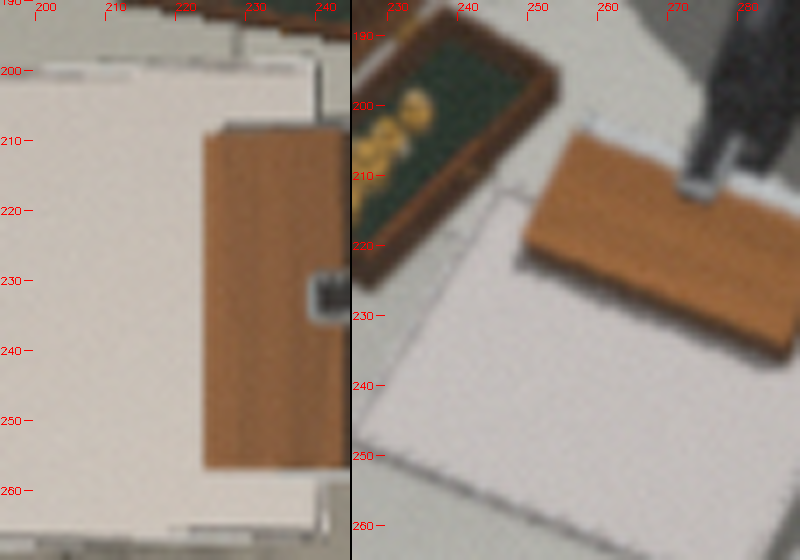

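That was my last allowed picture, so from here I rely on numbers. The pair lies in the tray with its far side on the floor (block far edge at u≈223) and its near side on the near rim. The finger still carries about 1 N, so I open a bit more and watch the force.

```bash
python3 steer.py '[[0.53,[0,0,0],[0,0,0]],[0.55,[0,0,0],[0,0,0]],[0.57,[0,0,0],[0,0,0]],[0.57,[0,0,0],[0,0,0]]]'; python3 steer.py '[[0.57,[0,0,-3],[0,0,0]],[0.57,[0,0,-6],[0,0,0]],[0.57,[0,0,-6],[0,0,0]]]' | grep -E "ft|finger_f"; python3 - <<'E'
from h import *
go([.4255,.1234,.04],RT(162,-1.542))
b=bot.snapshot("top")["pixels"].astype(int)
# block far edge in top image: brown mask columns
m=(b[...,0]-b[...,2]>40); print([int(np.argmax(m[v,200:250])+200) for v in (215,225,240,250)])
E
```

```text
t: 15.47
tcp_pos: [0.4251, 0.1248, 0.0377]
orientation: [0.033, -2.525, -1.837]
ft_force: [-0.0, 1.3, 4.5]
gripper_width: 0.571
finger_force: 0.0
ft_force: [-0.2, -0.3, 1.0]
finger_force: 0.0
t15.7 tcp [0.4256 0.1183 0.0392] shift [-0.0001  0.0023  0.0047] rv [ 0.0006 -0.     -0.0017] F [-0.2 -0.3  1. ] M [-0.86 -0.03  0.03] g 0.569 0.0 q [-0.54  0.75 -0.52  1.32  0.93 -1.12]
[224, 224, 224, 224]
```

```bash
python3 steer.py '[[0.57,[0,0,-4],[0,0,0]],[0.57,[0,0,-10],[0,0,0]],[0.57,[0,0,-16],[0,0,0]],[0.57,[0,0,-24],[0,0,0]],[0.57,[0,0,-32],[0,0,0]],[0.57,[0,0,-40],[0,0,0]],[0.57,[0,0,-50],[0,0,0]],[0.57,[0,0,-65],[0,0,0]],[0.57,[0,0,-80],[0,0,0]],[0.3,[0,0,-90],[0,0,0]],[0,[0,0,-90],[0,0,0]],[0,[0,0,-90],[0,0,0]]]'; python3 - <<'E'
from h import *
go([.4255,.1234,.04],RT(162,-1.542))
s=bot.snapshot("top");b=s["pixels"].astype(int); np.save("pics/t3.npy",s)
m=(b[...,0]-b[...,2]>40); print([(int(np.argmax(m[v,200:260])+200),int(m[v,200:270].sum())) for v in (215,225,240,250)])
for v in(214,222,240,250): print(v,[tuple(b[v,u]) for u in range(238,268,2)])
E
```

```text
t: 16.77
tcp_pos: [0.428, 0.0328, 0.0669]
orientation: [0.033, -2.526, -1.837]
ft_force: [0.0, 0.3, 0.0]
gripper_width: 0.15
finger_force: 0.0
t16.8 tcp [0.428  0.0328 0.0669] shift [-0.      0.0023  0.0945] rv [ 0.0009  0.0008 -0.0024] F [0.  0.3 0. ] M [-0.9  -0.06  0.03] g 0.15 0.0 q [-0.68  0.75 -0.41  1.53  0.8  -1.23]
[(224, 20), (224, 20), (224, 20), (224, 21)]
214 [(np.int64(133), np.int64(92), np.int64(63)), (np.int64(130), np.int64(90), np.int64(61)), (np.int64(135), np.int64(94), np.int64(64)), (np.int64(82), np.int64(65), np.int64(48)), (np.int64(85), np.int64(69), np.int64(52)), (np.int64(170), np.int64(170), np.int64(164)), (np.int64(173), np.int64(172), np.int64(168)), (np.int64(169), np.int64(172), np.int64(165)), (np.int64(112), np.int64(111), np.int64(107)), (np.int64(175), np.int64(170), np.int64(158)), (np.int64(172), np.int64(169), np.int64(158)), (np.int64(173), np.int64(167), np.int64(158)), (np.int64(172), np.int64(168), np.int64(157)), (np.int64(171), np.int64(167), np.int64(155)), (np.int64(171), np.int64(169), np.int64(158))]
222 [(np.int64(132), np.int64(9
[... 1362 characters left out ...]
)]
250 [(np.int64(126), np.int64(86), np.int64(58)), (np.int64(130), np.int64(90), np.int64(62)), (np.int64(138), np.int64(97), np.int64(63)), (np.int64(96), np.int64(69), np.int64(50)), (np.int64(80), np.int64(61), np.int64(48)), (np.int64(174), np.int64(175), np.int64(168)), (np.int64(173), np.int64(172), np.int64(166)), (np.int64(173), np.int64(171), np.int64(166)), (np.int64(172), np.int64(172), np.int64(167)), (np.int64(173), np.int64(169), np.int64(158)), (np.int64(173), np.int64(170), np.int64(158)), (np.int64(174), np.int64(171), np.int64(158)), (np.int64(170), np.int64(167), np.int64(156)), (np.int64(172), np.int64(168), np.int64(157)), (np.int64(174), np.int64(171), np.int64(160))]
```

The block hasn't moved and the finger is clear. I fit the tilt, edge position and cover offset from the edge columns to plan a flush push with the shut fingertip.

```bash
python3 - <<'E'
from h import *
s=np.load("pics/t3.npy",allow_pickle=True).item()
v=s["pixels"].astype(float).sum(2)[216:248]; 
prof=v.mean(0)[215:265]; d=np.diff(prof); print([(215+i+1,int(x)) for i,x in enumerate(d) if abs(x)>25])
def pts(p):
    E,th,c=p; f=np.array([np.cos(th),-np.sin(th)]); n=np.array([np.sin(th),np.cos(th)])
    e=np.array([E,.004]); return [e+.036*n, e-.066*f+.036*n, e-.066*f, e-(.066+c)*f]
obs=np.array([224.,243.7,248,255.])
def res(p): return [proj(s,[.43,q[0],q[1]])[0][0]-o for q,o in zip(pts(p),obs)]
r=least_squares(res,[.17,.33,.022],x_scale=[.01,.1,.01]); print(r.x,np.degrees(r.x[1]),r.fun.round(2),np.array(pts(r.x)).round(4).tolist())
E
```

```text
[(223, -25), (224, -191), (225, -46), (244, -80), (247, 88), (248, 225), (254, -38), (255, -125), (256, 154)]
[0.16802516 0.34117845 0.02412027] 19.54808504015347 [ 0.18 -0.05 -0.13 -0.  ] [[0.1801, 0.0379], [0.1179, 0.06], [0.1058, 0.0261], [0.0831, 0.0342]]
```

```bash
python3 - <<'E'
from h import *
go([.4255,.0764,.045],RT(160.5,-1.542))
E
```

```text
t16.8 tcp [0.4278 0.0334 0.0669] shift [ 0.001  -0.0076  0.0477] rv [ 0.0274 -0.     -0.0025] F [-0.7 -0.  -0.4] M [-0.89  0.    0.03] g 0.058 0.0 q [-0.68  0.75 -0.41  1.52  0.8  -1.23]
```

```bash
python3 steer.py '[[0,[0,-2,10],[0.01,0,0]],[0,[0,-4,22],[0.02,0,0]],[0,[1,-6,35],[0.027,0,0]],[0,[1,-7.6,43],[0.027,0,-0.002]],[0,[1,-7.6,47.7],[0.027,0,-0.002]],[0,[1,-7.6,47.7],[0.027,0,-0.002]],[0,[1,-7.6,47.7],[0.027,0,-0.002]]]'; python3 - <<'E'
from h import *
go([.4255,.1085,.0336],RT(160.5,-1.542))
E
```

```text
t: 17.4
tcp_pos: [0.4255, 0.0765, 0.0451]
orientation: [0.038, -2.55, -1.804]
ft_force: [-0.1, -1.2, 0.5]
gripper_width: 0.002
finger_force: 0.0
t17.4 tcp [0.4255 0.0765 0.0451] shift [-0.001  -0.0002  0.034 ] rv [ 0.0006 -0.0013 -0.0001] F [-0.1 -1.2  0.5] M [-0.89 -0.04 -0.02] g 0.002 0.0 q [-0.61  0.74 -0.48  1.39  0.86 -1.15]
```

The manual's scale: shifts go in mm. Converting my numbers, 0.02 m is 20, 0.016 m is 16.

```bash
cat > look.py <<'E'
from h import *
go([.4255,.1085,.0336],RT(160.5,-1.542))
s=bot.snapshot("top"); v=s["pixels"].astype(float).sum(2)
for r in((211,216),(246,254)):
    d=np.diff(v[r[0]:r[1]].mean(0)[190:265]); print(r,[(190+i+1,int(x)) for i,x in enumerate(d) if abs(x)>35])
E
python3 steer.py '[[0,[0,0,4],[0,0,0]],[0,[0,0,8],[0,0,0]],[0,[0,0,12],[0,0,0]],[0,[0,0,16],[0,0,0]],[0,[0,0,20],[0,0,0]],[0,[0,0,20],[0,0,0]]]'; python3 look.py
```

```text
t: 17.9
tcp_pos: [0.4247, 0.0958, 0.0383]
orientation: [0.037, -2.55, -1.803]
ft_force: [-0.1, 0.1, -0.4]
gripper_width: 0.003
finger_force: 0.0
t17.9 tcp [0.4247 0.0958 0.0383] shift [-0.0011 -0.0002  0.0135] rv [ 0.0005 -0.0011 -0.0003] F [-0.1  0.1 -0.4] M [-0.85 -0.05 -0.  ] g 0.003 0.0 q [-0.58  0.74 -0.51  1.34  0.89 -1.12]
(211, 216) [(223, -168), (224, -62), (243, -78), (246, 110), (247, 193), (253, -100), (255, 79)]
(246, 254) [(224, -242), (244, -73), (247, 119), (248, 194), (254, -193), (255, 138), (256, 44), (259, -46), (261, -48), (262, -47)]
```

```bash
python3 steer.py '[[0,[0,0,-8],[0,0,0]],[0,[0,0,-16],[0,0,0]],[0,[0,0,-18],[0,0,0]],[0,[0,-4,-18],[0,0,0]],[0,[0,-8,-18],[0,0,0]],[0,[0,-8,-18],[0,0,0]]]' | grep -E "tcp|ft"; python3 steer.py '[[0,[0,0,4],[0,0,0]],[0,[0,0,8],[0,0,0]],[0,[0,0,12],[0,0,0]],[0,[0,0,16],[0,0,0]],[0,[0,0,16],[0,0,0]]]'|grep -E "tcp|ft"; python3 look.py
```

```text
tcp_pos: [0.4256, 0.0751, 0.0361]
ft_force: [-0.4, 0.6, 0.4]
tcp_pos: [0.4248, 0.0915, 0.0314]
ft_force: [-0.1, 0.3, -0.2]
t18.9 tcp [0.4248 0.0915 0.0314] shift [-0.0012  0.0077  0.0153] rv [ 0.0006 -0.0015 -0.0003] F [-0.1  0.3 -0.2] M [-0.85 -0.08  0.03] g -0.001 0.0 q [-0.58  0.76 -0.5   1.33  0.88 -1.13]
(211, 216) [(222, -136), (223, -100), (242, -74), (245, 117), (246, 188), (252, -136), (253, 149)]
(246, 254) [(223, -217), (243, -81), (246, 108), (247, 212), (253, -151), (254, 159), (260, -65), (262, -52), (263, -56)]
```

```bash
python3 - <<'E'
from h import *
go([.4255,.03,.12],RT(90,-1.542))
E
```

```text
t18.9 tcp [0.4249 0.0912 0.0315] shift [ 0.0013  0.063  -0.0872] rv [ 1.2309e+00 -1.3000e-03  9.0000e-04] F [-0.5 -0.1  0.1] M [-0.78 -0.02  0.02] g -0.0 0.0 q [-0.58  0.76 -0.5   1.33  0.88 -1.13]
```

To row units: -0.087 m is -87, -0.08 m is -80.

```bash
python3 steer.py '[[0,[0,0,-20],[0,0,0]],[0,[0,5,-45],[0.05,0,0]],[0,[0,20,-65],[0.15,0,0]],[0,[0,35,-80],[0.27,0,0]],[0,[0,50,-87],[0.39,0,0]],[0,[0,60,-87],[0.51,0,0]],[0,[0,63,-87],[0.63,0,0]],[0,[0,63,-87],[0.75,0,0]],[0,[1,63,-87],[0.87,0,0]],[0,[1,63,-87],[0.99,0,0]],[0,[1,63,-87],[1.11,0,0]],[0,[1,63,-87],[1.23,0,0]]]'|grep -E "tcp|ft"; python3 look.py;  python3 - <<'E'
from h import *
go([.4255,.045,.014],RT(90,-1.542))
E
```

```text
tcp_pos: [0.4262, 0.0295, 0.1214]
ft_force: [-0.0, -0.7, 0.3]
t19.9 tcp [0.4262 0.0295 0.1214] shift [-0.0012  0.0795  0.0874] rv [-1.2357  0.0036  0.002 ] F [-0.  -0.7  0.3] M [-0.01 -0.   -0.01] g -0.002 0.0 q [-0.12  0.11 -0.46  1.   -0.   -0.15]
(211, 216) [(222, -131), (223, -103), (242, -74), (245, 107), (246, 195), (252, -136), (253, 147), (254, -37), (255, -89), (256, 52), (261, -175), (262, 144), (263, 65)]
(246, 254) [(223, -219), (243, -80), (246, 108), (247, 215), (252, 50), (255, -72), (256, -132), (257, 119)]
t20.0 tcp [0.4255 0.031  0.1213] shift [-1.000e-04  1.530e-02  1.072e-01] rv [-0.0129  0.0033  0.0025] F [-2.8  1.9 -0.3] M [0.13 0.1  0.  ] g -0.0 0.0 q [-0.12  0.11 -0.46  0.99 -0.01 -0.15]
```

To row units: 0.014 m is 14, 0.107 m is 107.

```bash
python3 steer.py '[[0,[0,4,30],[-0.012,0.003,0]],[0,[0,10,60],[-0.012,0.003,0]],[0,[0,14,90],[-0.012,0.003,0]],[0,[0,14,107],[-0.012,0.003,0]],[0,[0,14,107],[-0.012,0.003,0]],[0,[0,14,107],[-0.012,0.003,0]]]'|grep -E "tcp|ft"; python3 - <<'E'
from h import *
go([.4255,.12,.0145],RT(90,-1.542))
E
```

```text
tcp_pos: [0.4248, 0.0437, 0.0126]
ft_force: [0.2, -0.8, 0.3]
t20.5 tcp [0.4248 0.0437 0.0126] shift [-0.003   0.0763 -0.0008] rv [ 0.0138 -0.0059  0.0005] F [ 0.2 -0.8  0.3] M [ 0.01 -0.   -0.01] g 0.004 0.0 q [-0.1   0.24 -0.63  0.71  0.01 -0.13]
```

To row units: -0.002 m is -2, 0.048 m is 48.

```bash
python3 steer.py '[[0,[0,8,-2],[0.006,0,0]],[0,[-0.5,16,-2],[0.013,0,0]],[0,[-1,24,-2],[0.013,0,0]],[0,[-1,30,-2],[0.013,0,0]],[0,[-1.5,36,-2],[0.013,0,0]],[0,[-2,42,-2],[0.013,0,0]],[0,[-2,48,-2],[0.013,0,0]],[0,[-2,48,-2],[0.013,0,0]]]'|grep -E "tcp|ft"; python3 look.py
```

```text
tcp_pos: [0.426, 0.0927, 0.0156]
ft_force: [0.1, 0.0, 0.4]
t21.1 tcp [0.426  0.0927 0.0156] shift [ 0.0001  0.0158 -0.018 ] rv [-1.2303e+00 -3.7000e-03 -8.0000e-04] F [0.1 0.  0.4] M [-0.01  0.04 -0.02] g 0.0 0.0 q [ 0.02  0.25 -0.6   0.72  0.   -0.01]
(211, 216) [(219, -133), (220, -105), (224, 36), (225, 71), (228, -88), (229, -47), (230, 149), (233, -76), (235, 117), (261, -100), (263, 63)]
(246, 254) [(219, -43), (220, -240)]
```

To row units: 0.025 m is 25, 0.02 m is 20.

```bash
python3 steer.py '[[0,[0,5,0],[0,0,0]],[0,[0,10,0],[0,0,0]],[0,[0,15,0],[0,0,0]],[0,[0,20,0],[0,0,0]],[0,[0,25,0],[0,0,0]],[0,[0,25,0],[0,0,0]]]'|grep -E "tcp|ft"; python3 look.py | tail -2;  python3 steer.py '[[0,[0,4,0],[0,0,0]],[0,[0,8,0],[0,0,0]],[0,[0,8,0],[0,0,0]]]'|grep -E "tcp|ft"; python3 look.py | tail -2
```

```text
tcp_pos: [0.4253, 0.1175, 0.0155]
ft_force: [0.5, -2.1, -1.3]
(211, 216) [(211, -98), (212, -46), (215, -79), (216, -58), (217, 151), (220, -80), (222, 116), (248, -103), (250, 49), (253, -158), (254, 139), (255, 41), (258, -69), (259, -71), (260, 47)]
(246, 254) [(209, -64), (210, -65), (211, -80), (212, -36)]
tcp_pos: [0.4252, 0.1253, 0.0156]
ft_force: [-0.2, -0.8, -0.2]
(211, 216) [(207, -74), (208, -75), (211, -87), (212, -38), (213, 141), (216, -103), (218, 115), (244, -101), (245, 60), (249, -163), (250, 160), (254, -85), (255, -59), (256, 54)]
(246, 254) [(206, -71), (207, -98)]
```

To row units: -0.02 m is -20, -0.19 m is -190.

```bash
python3 steer.py '[[0,[0,-20,0],[0,0,0]],[0,[0,-30,-20],[0,0,0]],[0,[0,-30,-55],[0,0,0]],[0,[0,-40,-90],[0,0,0]],[0,[0,-75,-120],[0,0,0]],[0,[0,-115,-130],[0,0,0]],[0,[0,-155,-130],[0,0,0]],[0,[0,-190,-130],[0,0,0]]]'|grep -E "tcp|ft"; cat > look2.py <<'E'
from h import *
s=bot.snapshot("top"); v=s["pixels"].astype(float)
for r in((212,217),(218,226),(228,236),(238,246),(247,252)):
    p=v[r[0]:r[1]].mean(0); d=np.diff(p.sum(1))[185:260]
    print(r,[(185+i+1,int(x)) for i,x in enumerate(d) if abs(x)>30])
p=v[228:236].mean(0).astype(int); print([(u,*p[u]) for u in range(200,246)])
for c in (200,215,222,228,234):
    d=np.diff(v[195:270,c-1:c+2].mean(1).sum(1)); print("col",c,[(195+i+1,int(x)) for i,x in enumerate(d) if abs(x)>30])
for u in (206,207,208): print(u,onplane(s,(u,232),.044).round(4))
E
python3 look2.py
```

```text
tcp_pos: [0.4316, -0.0672, 0.147]
ft_force: [0.2, -0.0, -0.8]
(212, 217) [(186, -210), (187, 227), (211, -97), (212, -138), (232, -84), (233, 52), (234, 218), (235, 95), (239, -79), (240, -85), (241, 120)]
(218, 226) [(186, -219), (187, 226), (211, -131), (212, -99), (232, -79), (233, 48), (234, 224), (235, 96), (239, -86), (242, 39)]
(228, 236) [(186, -163), (187, 227), (211, -134), (212, -101), (232, -84), (233, 47), (234, 227), (235, 93), (239, -77), (240, 97), (241, -131), (242, 68)]
(238, 246) [(186, -146), (187, 219), (211, -168), (212, -72), (232, -93), (233, 49), (234, 230), (235, 96), (239, -53), (240, 41), (241, -227), (242, 178)]
(247, 252) [(186, -138), (187, 215), (211, -192), (212, -45), (232, -93), (233, 53), (234, 237), (235, 93), (239, -60), (241, -173), (242, 146)]
[(200, np.int64(202), np.int64(193), np.int64(185)), (201, np.int64(202), np.int64(193), np.int64(185)), (202, np.int64(203), np.int64(194), np.int64(185)), (203, np.int64(202), np.int64(194), np.int64(184)), (204, np.int64(203), np.int64(194), np.int64(184)), (205, np.int64(202), np.int64(194), np.int64(
[... 1989 characters left out ...]
59)), (245, np.int64(174), np.int64(170), np.int64(159))]
col 200 [(200, -33), (201, 48), (202, 48), (266, -129), (269, -46)]
col 215 [(198, -39), (199, 56), (200, 54), (207, -114), (208, -135), (256, 83), (257, 137), (258, 51), (267, -121), (268, -99)]
col 222 [(198, -48), (200, 80), (207, -124), (208, -136), (257, 195), (258, 95), (265, -118), (266, 43), (267, -47), (268, -122)]
col 228 [(200, 77), (201, 58), (207, -115), (208, -136), (257, 220), (258, 89), (265, -144), (266, 56), (268, -105)]
col 234 [(198, 62), (199, -69), (201, 71), (207, -33), (208, -102), (209, -33), (256, -68), (257, 132), (258, 86), (265, -132), (266, -60)]
206 [0.4249 0.2363]
207 [0.425  0.2332]
208 [0.4251 0.2301]
```

```bash
python3 - <<'E'
from h import *
s=bot.snapshot("top")
for u,z in((211.7,.044),(232,.044),(234.1,.008),(239,.008),(239,.012),(240.2,.012),(241.5,.012),(186.5,.012)): print(u,z,onplane(s,(u,232),z).round(4))
for v,z in((207.8,.044),(257.3,.044)): print("v",v,onplane(s,(222,v),z).round(4))
E
```

```text
211.7 0.044 [0.4253 0.2185]
232 0.044 [0.4265 0.1549]
234.1 0.008 [0.4279 0.1507]
239 0.008 [0.4282 0.1349]
239 0.012 [0.428  0.1347]
240.2 0.012 [0.4281 0.1308]
241.5 0.012 [0.4282 0.1267]
186.5 0.012 [0.4248 0.3039]
v 207.8 [0.5019 0.1886]
v 257.3 [0.3479 0.1837]
```

To row units: 0.34 m is 340, 0.31 m is 310.

```bash
python3 steer.py '[[0,[0,35,0],[0,0,0]],[0,[0,75,0],[0,0,0]],[0,[0,115,0],[0,0,0]],[0,[0,155,0],[0,0,0]],[0,[0,195,0],[0,0,0]],[0,[0,235,0],[0,0,0]],[0,[0,275,0],[0,0,0]],[0,[0,310,0],[0,0,0]],[0,[0,340,0],[0,0,0]],[0,[0,340,0],[0,0,0]]]'|grep -E "tcp|ft"; python3 - <<'E'
from h import *
go([.425,.265,.014],RT(90,-1.542))
E
```

```text
tcp_pos: [0.4203, 0.2795, 0.1452]
ft_force: [-0.7, -1.5, -0.2]
t23.6 tcp [0.4203 0.2795 0.1452] shift [-0.0047 -0.0149  0.1312] rv [ 0.0016 -0.0035  0.005 ] F [-0.7 -1.5 -0.2] M [-0.02  0.06 -0.01] g 0.002 0.0 q [ 0.42  0.23 -0.25  1.1   0.    0.39]
```

```bash
python3 steer.py '[[0,[-5,-10,30],[0,0,0]],[0,[-5,-15,60],[0,0,0]],[0,[-5,-15,90],[0,0,0]],[0,[-5,-15,115],[0,0,0]],[0,[-5,-15,131],[0,0,0]],[0,[-5,-15,131],[0,0,0]]]'|grep -E "tcp|ft";  python3 steer.py '[[0,[0,-6,0],[0,0,0]],[0,[0,-12,0],[0,0,0]],[0,[0,-18,0],[0,0,0]],[0,[0,-24,0],[0,0,0]],[0,[0,-30,0],[0,0,0]],[0,[0,-36,0],[0,0,0]],[0,[0,-36,0],[0,0,0]]]'|grep -E "tcp|ft"
```

```text
tcp_pos: [0.4239, 0.259, 0.0115]
ft_force: [-0.6, -0.3, -0.6]
tcp_pos: [0.4274, 0.2226, 0.0149]
ft_force: [0.2, -0.5, -0.1]
```

```bash
python3 - <<'E'
from h import *
s=bot.snapshot("top"); v=s["pixels"].astype(float)
for r in((212,217),(218,222),(246,252)):
    d=np.diff(v[r[0]:r[1]].mean(0).sum(1))[195:260]
    print(r,[(195+i+1,int(x)) for i,x in enumerate(d) if abs(x)>40])
E
```

```text
(212, 217) [(198, -139), (199, 52), (200, 106), (203, -117), (204, -44), (206, -79), (210, 95), (211, 50), (214, -46), (215, -85), (237, 75), (238, 68), (249, 78), (250, 43), (251, 46)]
(218, 222) [(199, -157), (200, 124), (201, 67), (204, -151), (205, -44), (207, -51), (208, -70), (212, 50), (237, 65), (238, 92), (253, 62), (254, 91)]
(246, 252) [(216, 57), (218, -87), (237, 42), (238, 131), (243, -59)]
```

```bash
for i in 1 2 3; do python3 steer.py '[[0,[0,-1,0],[0,0,0]],[0,[0,-2,0],[0,0,0]],[0,[0,-2,0],[0,0,0]]]'|grep -E "tcp|ft";done;  python3 - <<'E'
from h import *
s=bot.snapshot("top"); v=s["pixels"].astype(float)
for r in((246,252),):
    d=np.diff(v[r[0]:r[1]].mean(0).sum(1))[195:260]
    print(r,[(195+i+1,int(x)) for i,x in enumerate(d) if abs(x)>30])
E
```

```text
tcp_pos: [0.4274, 0.222, 0.0145]
ft_force: [0.1, 1.0, 0.9]
tcp_pos: [0.4274, 0.2199, 0.0145]
ft_force: [-0.1, 3.9, 1.7]
tcp_pos: [0.4274, 0.2176, 0.0145]
ft_force: [-0.2, 2.2, 1.2]
(246, 252) [(219, -35), (239, 81), (240, 68)]
```

```bash
for i in 1 2; do python3 steer.py '[[0,[0,-1,0],[0,0,0]],[0,[0,-2,0],[0,0,0]],[0,[0,-2,0],[0,0,0]]]'|grep -E "tcp|ft";done;  python3 - <<'E'
from h import *
s=bot.snapshot("top"); v=s["pixels"].astype(float)
for r in((246,252),):
    d=np.diff(v[r[0]:r[1]].mean(0).sum(1))[195:260]
    print(r,[(195+i+1,int(x)) for i,x in enumerate(d) if abs(x)>30])
E
```

```text
tcp_pos: [0.4275, 0.2156, 0.0145]
ft_force: [-0.2, 3.3, 1.2]
tcp_pos: [0.4275, 0.2136, 0.0145]
ft_force: [0.7, 3.4, 0.2]
(246, 252) [(240, 56), (241, 99)]
```

```bash
python3 steer.py '[[0,[0,10,0],[0,0,0]],[0,[0,30,0],[0,0,0]],[0,[0,35,-30],[0,0,0]],[0,[0,35,-70],[0,0,0]],[0,[0,35,-110],[0,0,0]],[0,[20,60,-140],[0,0,0]],[0,[20,100,-150],[0,0,0]],[0,[20,140,-150],[0,0,0]],[0,[20,160,-150],[0,0,0]]]'|grep -E "tcp|ft"; python3 - <<'E'
from h import *
s=bot.snapshot("top"); v=s["pixels"].astype(float); np.save("pics/t4.npy",s)
for r in((212,217),(218,226),(228,236),(238,246),(247,252)):
    p=v[r[0]:r[1]].mean(0); d=np.diff(p.sum(1))[185:260]
    print(r,[(185+i+1,int(x)) for i,x in enumerate(d) if abs(x)>30])
p=v[218:226].mean(0).astype(int); print([(u,p[u].tolist()) for u in list(range(208,222))+list(range(234,248))])
for c in (205,222,230):
    d=np.diff(v[195:270,c-1:c+2].mean(1).sum(1)); print("col",c,[(195+i+1,int(x)) for i,x in enumerate(d) if abs(x)>30])
E
```

```text
tcp_pos: [0.4031, 0.3769, 0.1658]
ft_force: [-0.2, -0.5, -0.5]
(212, 217) [(186, -56), (187, 52), (210, 32), (211, 44), (213, 49), (214, 54), (215, 46), (217, -142), (218, -111), (238, -106), (239, 42), (240, 186), (241, 170), (245, -222), (246, 177)]
(218, 226) [(186, -118), (187, 60), (217, -31), (238, -100), (239, 40), (240, 186), (241, 176), (245, -233), (246, 193)]
(228, 236) [(186, -43), (187, 58), (217, -72), (218, -49), (227, 30), (238, -113), (239, 42), (240, 180), (241, 182), (245, -238), (246, 197)]
(238, 246) [(186, -177), (187, 132), (188, -64), (189, -31), (217, -74), (218, -53), (236, 34), (238, -102), (240, 151), (241, 236), (244, -33), (245, -216), (246, 186)]
(247, 252) [(186, -154), (187, 235), (190, -75), (191, -96), (192, -31), (193, -53), (217, -78), (218, -49), (238, -43), (240, 74), (241, 158), (242, 66), (243, 103), (245, -207), (246, 168)]
[(208, [120, 116, 110]), (209, [121, 116, 110]), (210, [120, 115, 109]), (211, [121, 116, 110]), (212, [121, 116, 110]), (213, [120, 115, 109]), (214, [122, 116, 110]), (215, [121, 116, 110]), (216, [122, 114, 106]), (217, [128, 101, 82]), (218, [139, 95, 61]), (219, [148, 102, 65]), (220, [149, 101, 65]), (221, [147, 99, 64]), (234, [143, 98, 64]), (235, [143, 99, 64]), (236, [144, 99, 64]), (237, [132, 91, 61]), (238, [76, 60, 48]), (239, [88, 73, 62]), (240, [145, 137, 127]), (241, [197, 198, 191]), (242, [196, 196, 191]), (243, [197, 197, 192]), (244, [192, 192, 187]), (245, [117, 114, 106]), (246, [184, 180, 167]), (247, [184, 180, 168])]
col 205 [(199, 66), (200, -72), (202, 68), (205, -33), (206, -33), (207, -41), (208, -41), (209, -46), (210, -47), (267, -42), (268, 32)]
col 222 [(198, -49), (200, 79), (201, 34), (207, -127), (208, -147), (228, -48), (256, 44), (257, 72)]
col 230 [(200, 50), (201, 54), (207, -128), (208, -146), (240, -30), (256, 30), (257, 76), (258, 37), (265, -33), (267, 58), (268, 31)]
```

The block is flat-ish but the cover edge is still riding on the near rim: cover edge at u=245, with the rim hidden. My push ended about 1 cm short, because the closed tip is only about 8 mm thick to each side. I go back to the near side and push further.

```bash
python3 steer.py '[[0,[0,-40,0],[0,0,0]],[0,[-3,-80,0],[0,0,0]],[0,[-6,-120,0],[0,0,0]],[0,[-10,-160,0],[0,0,0]],[0,[-13,-200,0],[0,0,0]],[0,[-16,-240,0],[0,0,0]],[0,[-18,-280,0],[0,0,0]],[0,[-20,-310,0],[0,0,0]],[0,[-20,-325,0],[0,0,0]],[0,[-20,-325,30],[0,0,0]],[0,[-20,-325,60],[0,0,0]],[0,[-20,-325,60],[0,0,0]]]'|grep -E "tcp|ft"; python3 - <<'E'
from h import *
go([.4255,.075,.0155],RT(90,-1.542))
E
```

```text
tcp_pos: [0.4298, 0.0486, 0.1005]
ft_force: [-0.2, 0.4, -0.7]
t27.9 tcp [0.4298 0.0486 0.1005] shift [0.0026 0.0265 0.085 ] rv [-0.0002 -0.0107 -0.001 ] F [-0.2  0.4 -0.7] M [0.01 0.08 0.04] g 0.001 0.0 q [-0.08  0.15 -0.47  0.96 -0.   -0.11]
```

To row units: 0.085 m is 85, 0.08 m is 80.

```bash
python3 steer.py '[[0,[2,10,30],[0,0,0]],[0,[2,20,60],[0,-0.01,0]],[0,[2,26,80],[0,-0.01,0]],[0,[2,26,85],[0,-0.01,0]],[0,[2,26,85],[0,-0.01,0]]]'|grep -E "tcp|ft"; python3 steer.py '[[0,[0,10,0],[0,0,0]],[0,[0,20,0],[0,0,0]],[0,[0,27,0],[0,0,0]],[0,[0,34,0],[0,0,0]],[0,[0,40,0],[0,0,0]],[0,[0,46,0],[0,0,0]],[0,[0,52,0],[0,0,0]],[0,[0,56,0],[0,0,0]],[0,[0,60,0],[0,0,0]],[0,[0,63,0],[0,0,0]],[0,[0,63,0],[0,0,0]]]'|grep -E "tcp|ft"
```

```text
tcp_pos: [0.4291, 0.0751, 0.0193]
ft_force: [0.0, -1.1, 0.3]
tcp_pos: [0.4277, 0.1382, 0.0195]
ft_force: [-0.1, -0.7, 0.6]
```

```bash
python3 - <<'E'
from h import *
s=bot.snapshot("top"); v=s["pixels"].astype(float)
for r in((212,217),(244,248),(249,254)):
    p=v[r[0]:r[1]].mean(0); d=np.diff(p.sum(1))[185:260]
    print(r,[(185+i+1,int(x)) for i,x in enumerate(d) if abs(x)>40])
print(bot.read_state()["tcp_pos"],bot.read_state()["ft_force"])
E
```

```text
(212, 217) [(186, -214), (187, 231), (200, -70), (201, -79), (204, -104), (206, 136), (209, -109), (211, 115), (237, -83), (239, 62), (242, -143), (243, 97), (244, 70), (247, -133), (250, 48)]
(244, 248) [(186, -143), (187, 218), (200, -73), (201, 43), (203, -70), (204, -105), (205, -56), (251, 43)]
(249, 254) [(186, -136), (187, 216), (200, -88), (201, -116), (202, -43)]
[0.42774442 0.13799729 0.01946685] [ 0.06873247  0.15169351 -0.32099267]
```

To row units: -0.19 m is -190, -0.155 m is -155.

```bash
python3 steer.py '[[0,[0,-20,0],[0,0,0]],[0,[0,-30,-20],[0,0,0]],[0,[0,-30,-55],[0,0,0]],[0,[0,-40,-90],[0,0,0]],[0,[0,-75,-120],[0,0,0]],[0,[0,-115,-130],[0,0,0]],[0,[0,-155,-130],[0,0,0]],[0,[0,-190,-130],[0,0,0]]]'|grep -E "tcp|ft"; cat > look3.py <<'E'
from h import *
s=bot.snapshot("top"); v=s["pixels"].astype(float); np.save("pics/t5.npy",s)
for r in((212,217),(228,236),(247,252)):
    p=v[r[0]:r[1]].mean(0); d=np.diff(p.sum(1))[185:260]
    print(r,[(185+i+1,int(x)) for i,x in enumerate(d) if abs(x)>30])
p=v[228:236].mean(0).astype(int); print(" ".join(f"{u}:{p[u][0]},{p[u][2]}" for u in range(190,250)))
a=bot.snapshot("scene"); np.save("pics/s5.npy",a)
E
python3 look3.py
```

```text
tcp_pos: [0.4328, -0.0543, 0.151]
ft_force: [1.7, 0.7, -0.8]
(212, 217) [(186, -208), (187, 227), (211, -133), (212, -100), (231, -41), (232, -76), (233, 73), (234, 213), (235, 78), (245, -209), (246, 161)]
(228, 236) [(186, -164), (187, 229), (211, -184), (212, -45), (232, -107), (233, 72), (234, 218), (235, 81), (245, -224), (246, 184)]
(247, 252) [(186, -140), (187, 216), (211, -195), (212, -48), (232, -110), (233, 36), (234, 183), (235, 159), (244, -35), (245, -196), (246, 161)]
190:202,184 191:202,184 192:202,185 193:202,185 194:202,184 195:202,184 196:201,184 197:202,184 198:202,185 199:202,185 200:202,185 201:203,185 202:203,185 203:203,185 204:203,185 205:203,185 206:203,184 207:203,184 208:203,184 209:204,185 210:197,175 211:160,90 212:153,69 213:151,68 214:146,67 215:143,66 216:141,65 217:141,65 218:139,66 219:140,65 220:146,67 221:146,67 222:145,67 223:141,65 224:137,63 225:135,64 226:138,63 227:139,64 228:136,63 229:136,63 230:137,64 231:132,62 232:72,48 233:93,75 234:161,150 235:185,180 236:185,179 237:184,179 238:185,180 239:185,179 240:186,181 241:187,181 242:186,181 243:189,184 244:182,178 245:110,100 246:174,159 247:174,159 248:174,159 249:174,159
```

The tip rode over the cover edge, so the block slid while the cover stayed. The cover edge is still at u=245 and the offset is about 32 mm. I redo the push with the tip lower and its height checked first.

```bash
python3 steer.py '[[0,[0,40,30],[0,0,0]],[0,[0,80,60],[0,0,0]],[0,[0,115,90],[0,0,0]],[0,[0,125,120],[0,0,0]],[0,[0,125,132],[0,0,0]],[0,[0,125,132],[0,0,0]],[0,[0,125,132],[0,0,0]]]'|grep -E "tcp|ft"; python3 - <<'E'
from h import *
go([.4255,.08,.0140],RT(90,-1.542))
E
```

```text
tcp_pos: [0.4289, 0.0732, 0.0172]
ft_force: [0.5, -0.1, 0.5]
t30.6 tcp [0.4289 0.0732 0.0172] shift [0.0032 0.0069 0.0032] rv [-0.0001  0.0043  0.0017] F [ 0.5 -0.1  0.5] M [-0.02  0.06  0.03] g 0.002 0.0 q [-0.02  0.24 -0.61  0.71  0.   -0.05]
```

To row units: 0.0035 m is 3.5, 0.0032 m is 3.2.

```bash
python3 steer.py '[[0,[3,0,3.2],[0,0.004,0]],[0,[3,0,3.5],[0,0.004,0]],[0,[3,0,3.5],[0,0.004,0]],[0,[3,0,3.5],[0,0.004,0]]]'|grep -E "tcp|ft"; python3 steer.py '[[0,[0,10,0],[0,0,0]],[0,[0,18,0],[0,0,0]],[0,[0,25,0],[0,0,0]],[0,[0,30,0],[0,0,0]],[0,[0,35,0],[0,0,0]],[0,[0,40,0],[0,0,0]],[0,[0,45,0],[0,0,0]],[0,[0,45,0],[0,0,0]]]'|grep -E "tcp|ft"; python3 look3.py|head -3
```

```text
tcp_pos: [0.4274, 0.0721, 0.0149]
ft_force: [-0.4, -0.2, -0.7]
tcp_pos: [0.4253, 0.1185, 0.0139]
ft_force: [-0.4, 0.5, -0.8]
(212, 217) [(186, -214), (187, 228), (208, -182), (209, -44), (212, 64), (215, -145), (216, 111), (217, 58), (220, -117), (221, 123), (222, 45), (247, -50), (248, -92), (249, 117), (252, -101), (254, 134), (257, -81), (258, -32)]
(228, 236) [(186, -163), (187, 229), (208, -194), (210, 51), (211, 54), (214, -162), (215, 90), (216, 100), (219, -122), (220, 45), (221, 105), (250, 70), (253, -127), (255, 163), (258, -84), (259, -142), (260, -78)]
(247, 252) [(186, -137), (187, 217), (208, -251), (211, 47), (212, -37)]
```

To row units: 0.02 m is 20, 0.016 m is 16.

```bash
python3 steer.py '[[0,[0,4,0],[0,0,0]],[0,[0,8,0],[0,0,0]],[0,[0,12,0],[0,0,0]],[0,[0,16,0],[0,0,0]],[0,[0,20,0],[0,0,0]],[0,[0,20,0],[0,0,0]]]'|grep -E "tcp|ft"; python3 look3.py|sed -n 3p; python3 steer.py '[[0,[0,4,0],[0,0,0]],[0,[0,6,0],[0,0,0]],[0,[0,6,0],[0,0,0]]]'|grep -E "tcp|ft"; python3 look3.py|sed -n 3p
```

```text
tcp_pos: [0.4248, 0.1384, 0.014]
ft_force: [-0.0, -0.4, 0.3]
(247, 252) [(186, -140), (187, 219), (201, -105), (202, -66), (203, -56)]
tcp_pos: [0.4247, 0.144, 0.014]
ft_force: [-0.2, 0.1, 0.8]
(247, 252) [(186, -143), (187, 218), (198, -104), (200, -79), (201, -41), (249, 41)]
```

```bash
python3 steer.py '[[0,[0,-20,0],[0,0,0]],[0,[0,-30,-20],[0,0,0]],[0,[0,-30,-55],[0,0,0]],[0,[0,-40,-90],[0,0,0]],[0,[0,-75,-120],[0,0,0]],[0,[0,-115,-130],[0,0,0]],[0,[0,-155,-130],[0,0,0]],[0,[0,-190,-130],[0,0,0]]]'|grep -E "tcp|ft";python3 look3.py
```

```text
tcp_pos: [0.4302, -0.0483, 0.1454]
ft_force: [1.5, 0.1, -0.7]
(212, 217) [(186, -206), (187, 227), (202, -88), (203, -148), (223, -92), (225, 146), (226, 252), (239, -36), (240, -151), (241, 119)]
(228, 236) [(186, -165), (187, 229), (202, -156), (203, -76), (223, -105), (225, 146), (226, 264), (236, -32), (239, -57), (240, 57), (241, -131), (242, 65)]
(247, 252) [(186, -139), (187, 215), (202, -220), (222, -30), (223, -98), (224, 46), (225, 193), (226, 204), (236, -36), (240, -49), (241, -174), (242, 144)]
190:202,184 191:201,184 192:202,185 193:202,184 194:202,185 195:202,184 196:203,185 197:202,185 198:203,185 199:202,185 200:203,184 201:198,176 202:167,105 203:153,69 204:152,69 205:146,66 206:144,66 207:140,65 208:141,66 209:139,65 210:141,64 211:146,66 212:146,67 213:145,65 214:142,66 215:137,65 216:135,63 217:138,64 218:139,65 219:136,64 220:136,64 221:138,65 222:132,63 223:73,50 224:75,54 225:118,107 226:203,197 227:203,197 228:202,197 229:202,196 230:200,195 231:205,200 232:202,197 233:202,196 234:203,198 235:207,203 236:203,186 237:202,185 238:199,181 239:178,164 240:195,184 241:151,138 242:174,159 243:175,160 244:175,160 245:175,159 246:174,160 247:175,161 248:175,160 249:175,160
```

The cover has dropped flat inside the tray (bright strip u 226–236, floor visible at 236–239). Now I push the block from the far side, with the near wall stopping the cover, until they are flush.

```bash
python3 steer.py '[[0,[0,40,0],[0,0,0]],[0,[0,80,0],[0,0,0]],[0,[0,120,0],[0,0,0]],[0,[0,160,0],[0,0,0]],[0,[0,200,0],[0,0,0]],[0,[0,240,0],[0,0,0]],[0,[0,280,0],[0,0,0]],[0,[0,310,0],[0,0,0]],[0,[0,325,0],[0,0,0]],[0,[0,325,30],[0,0,0]],[0,[0,325,60],[0,0,0]],[0,[0,325,60],[0,0,0]]]'|grep -E "tcp|ft"; python3 - <<'E'
from h import *
go([.425,.273,.012],RT(90,-1.542))
E
```

```text
tcp_pos: [0.4173, 0.2782, 0.0795]
ft_force: [-1.2, -0.0, -1.0]
t34.5 tcp [0.4173 0.2782 0.0795] shift [-0.0078 -0.0053  0.0675] rv [-0.0031 -0.0044  0.0018] F [-1.2 -0.  -1. ] M [-0.04  0.09  0.04] g 0.003 0.0 q [ 0.42  0.28 -0.36  0.94 -0.    0.39]
```

To row units: 0.067 m is 67, 0.055 m is 55.

```bash
python3 steer.py '[[0,[-8,-5,30],[0,-0.004,0]],[0,[-8,-5,55],[0,-0.004,0]],[0,[-8,-5,67],[0,-0.004,0]],[0,[-8,-5,67],[0,-0.004,0]],[0,[-8,-5,67],[0,-0.004,0]]]'|grep -E "tcp|ft"; python3 steer.py '[[0,[0,-6,0],[0,0,0]],[0,[0,-12,0],[0,0,0]],[0,[0,-18,0],[0,0,0]],[0,[0,-24,0],[0,0,0]],[0,[0,-28,0],[0,0,0]],[0,[0,-32,0],[0,0,0]],[0,[0,-32,0],[0,0,0]]]'|grep -E "tcp|ft"; python3 look3.py|tail -2
```

```text
tcp_pos: [0.4288, 0.2739, 0.0177]
ft_force: [-0.3, 0.2, 0.8]
tcp_pos: [0.4298, 0.2409, 0.0172]
ft_force: [0.1, 0.7, 0.7]
(247, 252) [(208, 42), (209, 55), (213, -56), (214, -73), (230, 64), (231, 81), (241, -36)]
190:151,131 191:141,123 192:109,96 193:126,112 194:166,145 195:182,158 196:186,162 197:154,135 198:112,97 199:81,71 200:81,70 201:84,72 202:77,68 203:70,62 204:64,59 205:68,61 206:79,68 207:79,69 208:60,55 209:50,44 210:47,38 211:52,40 212:55,41 213:57,43 214:58,45 215:63,50 216:60,48 217:58,46 218:59,46 219:58,46 220:58,47 221:65,46 222:84,45 223:82,43 224:85,44 225:86,45 226:83,43 227:84,44 228:84,43 229:83,44 230:81,64 231:113,109 232:113,109 233:113,109 234:114,111 235:114,110 236:113,110 237:115,111 238:118,113 239:108,99 240:121,110 241:101,92 242:104,94 243:104,95 244:104,95 245:105,96 246:105,95 247:103,95 248:106,96 249:106,96
```

```bash
for i in 1 2; do python3 steer.py '[[0,[0,-3,0],[0,0,0]],[0,[0,-6,0],[0,0,0]],[0,[0,-9,0],[0,0,0]],[0,[0,-12,0],[0,0,0]],[0,[0,-12,0],[0,0,0]]]'|grep -E "tcp|ft"; done; python3 look3.py|tail -1 | grep -o "22[0-9]:.*"
```

```text
tcp_pos: [0.4301, 0.2293, 0.0169]
ft_force: [-0.2, -0.0, 0.6]
tcp_pos: [0.4304, 0.2172, 0.017]
ft_force: [-0.5, 0.4, -0.3]
220:53,40 221:57,43 222:57,44 223:62,50 224:59,47 225:61,47 226:60,47 227:56,45 228:59,47 229:63,44 230:82,43 231:84,44 232:85,44 233:83,44 234:83,44 235:84,45 236:83,43 237:81,55 238:106,96 239:107,97 240:121,110 241:101,92 242:105,95 243:104,95 244:104,94 245:104,95 246:104,95 247:105,95 248:103,94 249:104,94
```

```bash
for i in 1 2 3; do python3 steer.py '[[0,[0,-1.5,0],[0,0,0]],[0,[0,-3,0],[0,0,0]],[0,[0,-3,0],[0,0,0]]]'|grep -E "tcp|ft"; done; python3 look3.py|tail -1 | grep -o "23[0-9]:.*"
```

```text
tcp_pos: [0.4305, 0.2148, 0.017]
ft_force: [-1.0, 2.0, 0.3]
tcp_pos: [0.4301, 0.2121, 0.0169]
ft_force: [-3.9, 4.0, 2.7]
tcp_pos: [0.43, 0.2114, 0.0175]
ft_force: [-6.6, 17.8, 7.8]
230:60,47 231:61,45 232:74,42 233:84,44 234:85,45 235:84,45 236:83,43 237:84,45 238:83,45 239:82,61 240:121,110 241:101,92 242:104,94 243:104,95 244:104,95 245:104,95 246:105,95 247:103,95 248:105,96 249:104,95
```

The block is pressed flush to the near wall (17.8 N stop, near edge at u=239). I back off, open, and grip the block across its long sides from above.

```bash
python3 steer.py '[[0,[0,6,0],[0,0,0]],[0,[0,20,-5],[0,0,0]],[0,[0,25,-40],[0,0,0]],[0.5,[0,25,-80],[0,0,0]],[1,[0,0,-110],[0,0,0]],[1,[0,-30,-110],[0,0,0]],[1,[0,-45,-110],[0,0,0]],[1,[0,-48,-110],[0,0,0]],[1,[0,-48,-110],[0,0,0]],[1,[0,-48,-110],[0,0,0]]]'; python3 look3.py; python3 - <<'E'
from h import *
go([.425,.164,.017],RT(90,-1.542))
E
```

```text
t: 38.18
tcp_pos: [0.4314, 0.1609, 0.1268]
orientation: [-0.045, 3.135, -0.001]
ft_force: [-0.3, 0.9, -0.1]
gripper_width: 0.975
finger_force: 0.0
(212, 217) [(187, -163), (189, 174), (220, -74), (221, -91), (222, 124), (226, -163), (228, 168), (232, -154), (234, -91), (235, -36), (239, 75)]
(228, 236) [(187, -31), (188, -155), (189, 76), (190, 91), (191, 57), (223, -34), (224, 55), (228, -161), (230, 177), (234, -144), (235, -94), (237, -60), (238, -31), (240, 31), (252, 40), (253, 54)]
(247, 252) [(186, 33), (189, -115), (190, -65), (191, 36), (232, 75), (235, 41), (237, -187), (238, -44), (240, 55)]
190:159,139 191:180,156 192:177,154 193:174,151 194:177,154 195:179,156 196:180,156 197:178,155 198:175,152 199:175,152 200:174,152 201:175,152 202:175,152 203:175,152 204:175,152 205:175,152 206:175,151 207:175,152 208:174,151 209:174,151 210:174,151 211:174,151 212:175,152 213:175,152 214:176,153 215:175,153 216:175,152 217:176,152 218:174,151 219:172,149 220:172,150 221:169,146 222:164,143 223:153,132 224:172,149 225:172,149 226:172,149 227:164,143 228:106,95 229:109,97 230:173,150 231:174,151 232:174,151 233:167,145 234:116,101 235:83,72 236:85,76 237:62,60 238:52,49 239:55,48 240:64,59 241:69,62 242:70,64 243:70,64 244:71,65 245:74,69 246:72,66 247:73,67 248:74,68 249:70,63
t38.3 tcp [0.4313 0.1614 0.1267] shift [0.0069 0.0028 0.1096] rv [-0.0004  0.006   0.0009] F [ 0.2 -0.2  0.4] M [ 0.03  0.06 -0.01] g 1.0 0.0 q [ 0.18  0.16 -0.38  1.02 -0.    0.15]
```

To row units: 0.09 m is 90, 0.084 m is 84.

```bash
python3 steer.py '[[1,[5,3,25],[0,0.006,0]],[1,[7,3,50],[0,0.006,0]],[1,[7,3,70],[0,0.006,0]],[1,[7,3,78],[0,0.006,0]],[1,[7,3,84],[0,0.006,0]],[1,[7,3,90],[0,0.006,0]],[1,[7,3,90],[0,0.006,0]]]'|grep -E "tcp|ft"; python3 steer.py '[[1,[0,0,5],[0,0,0]],[1,[0,0,10],[0,0,0]],[1,[0,0,15],[0,0,0]],[1,[0,0,19],[0,0,0]],[1,[0,0,19],[0,0,0]]]'; python3 - <<'E'
from h import *
go([.425,.164,.017],RT(90,-1.542))
E
```

```text
tcp_pos: [0.425, 0.1639, 0.0366]
ft_force: [0.3, -0.2, -0.9]
t: 39.28
tcp_pos: [0.4246, 0.1635, 0.0173]
orientation: [0.046, -3.141, 0.001]
ft_force: [-0.3, -0.0, 0.1]
gripper_width: 0.999
finger_force: 0.0
t39.3 tcp [0.4246 0.1635 0.0173] shift [-0.0004  0.0005  0.0003] rv [-0.0004 -0.0002  0.0003] F [-0.3 -0.   0.1] M [ 0.01 -0.   -0.  ] g 0.999 0.0 q [ 0.18  0.28 -0.56  0.73 -0.    0.15]
```

```bash
python3 steer.py '[[0.9,[0,0,0],[0,0,0]],[0.85,[0,0,0],[0,0,0]],[0.8,[0,0,0],[0,0,0]],[0.77,[0,0,0],[0,0,0]],[0.7,[0,0,0],[0,0,0]],[0.5,[0,0,0],[0,0,0]],[0.3,[0,0,0],[0,0,0]],[0,[0,0,0],[0,0,0]],[0,[0,0,0],[0,0,0]],[0,[0,0,0],[0,0,0]]]'; python3 - <<'E'
from h import *
go([.425,.164,.017],RT(90,-1.542))
E
```

```text
t: 40.12
tcp_pos: [0.4251, 0.1647, 0.0189]
orientation: [-0.048, 3.139, 0.004]
ft_force: [-2.9, 5.3, 10.2]
gripper_width: 0.757
finger_force: 65.1
t40.1 tcp [0.4251 0.1647 0.0189] shift [ 0.0001 -0.0007  0.0019] rv [0.0023 0.0019 0.0018] F [-2.9  5.3 10.2] M [1.23 0.65 0.45] g 0.757 65.1 q [ 0.18  0.27 -0.56  0.74  0.    0.15]
```

```bash
python3 steer.py '[[0,[0,0,-3],[0,0,0]],[0,[0,0,-6],[0,0,0]],[0,[0,0,-10],[0,0,0]],[0,[0,0,-14],[0,0,0]],[0,[0,0,-19],[0,0,0]],[0,[0,0,-24],[0,0,0]],[0,[0,0,-30],[0,0,0]],[0,[0,0,-36],[0,0,0]],[0,[0,0,-43],[0,0,0]],[0,[0,0,-50],[0,0,0]],[0,[0,0,-58],[0,0,0]],[0,[0,0,-65],[0,0,0]]]'; python3 steer.py '[[0,[0,0,-10],[0,0,0]],[0,[0,0,-20],[0,0,0]],[0,[0,0,-30],[0,0,0]],[0,[0,0,-30],[0,0,0]],[0,[0,0,-30],[0,0,0]]]'
```

```text
t: 41.12
tcp_pos: [0.425, 0.1637, 0.0839]
orientation: [-0.046, 3.14, -0.0]
ft_force: [-1.4, 0.3, -1.8]
gripper_width: 0.761
finger_force: 67.7
t: 41.53
tcp_pos: [0.4252, 0.1637, 0.1134]
orientation: [-0.046, 3.139, -0.0]
ft_force: [0.1, -0.3, -2.7]
gripper_width: 0.759
finger_force: 67.8
```

Weight in hand is about 2.5 N, which is the empty block, so the jars stayed behind. Now I carry it to the bare worktop between tray and stand.

The manual's scale: shifts go in mm. Converting my numbers, -0.194 m is -194, -0.19 m is -190.

```bash
python3 steer.py '[[0,[0,-10,0],[0,0,0]],[0,[-2,-30,0],[0,0,0]],[0,[-5,-55,0],[0,0,0]],[0,[-8,-80,0],[0,0,0]],[0,[-12,-105,0],[0,0,0]],[0,[-16,-130,0],[0,0,0]],[0,[-20,-155,0],[0,0,0]],[0,[-22,-175,0],[0,0,0]],[0,[-25,-190,0],[0,0,0]],[0,[-25,-194,0],[0,0,0]],[0,[-25,-194,0],[0,0,0]]]'; python3 steer.py '[[0,[0,0,20],[0,0,0]],[0,[0,0,40],[0,0,0]],[0,[0,0,60],[0,0,0]],[0,[0,0,75],[0,0,0]],[0,[0,0,87],[0,0,0]],[0,[0,0,93],[0,0,0]],[0,[0,0,93],[0,0,0]]]'; python3 - <<'E'
from h import *
s=bot.snapshot("top"); v=s["pixels"].astype(int)
print("tray row means"); 
for rr in (208,217,232,246):
  p=v[rr-1:rr+2].mean(0).astype(int); print(rr," ".join(f"{u}:{p[u][0]},{p[u][2]}" for u in range(208,246)))
go([.45,-.03,.011],RT(90,-1.542))
E
```

```text
t: 42.45
tcp_pos: [0.4551, -0.0307, 0.1124]
orientation: [0.043, -3.141, 0.0]
ft_force: [0.2, 0.5, -2.8]
gripper_width: 0.76
finger_force: 67.7
t: 43.03
tcp_pos: [0.4545, -0.0287, 0.0189]
orientation: [0.047, -3.139, -0.001]
ft_force: [-0.8, -0.6, -1.8]
gripper_width: 0.76
finger_force: 67.7
tray row means
208 208:200,182 209:201,183 210:201,183 211:201,182 212:201,184 213:201,183 214:201,183 215:201,184 216:201,184 217:201,183 218:190,175 219:173,165 220:161,153 221:162,153 222:160,152 223:159,153 224:160,152 225:160,153 226:160,153 227:160,154 228:160,153 229:159,152 230:157,150 231:159,152 232:159,152 233:158,150 234:158,151 235:159,152 236:153,147 237:153,145 238:157,148 239:161,147 240:114,103 241:176,162 242:176,162 243:175,160 244:175,160 245:174,159
217 208:201,184 209:201,184 210:202,186 211:201,184 212:202,185 213:203,185 214:201,184 215:203,185 216:202,184 217:197,180 218:169,157 219:203,198 220:202,196 221:203,197 222:197,192 223:175,175 224:153,154 225:154,155 226:154,154 227:155,156 228:154,156 229:154,156 230:155,156 231:154,155 232:152,154 233:134,134 234:123,119 235:
[... 532 characters left out ...]
159,146 242:176,161 243:175,161 244:175,161 245:163,150
246 208:206,188 209:206,189 210:205,188 211:205,187 212:206,188 213:206,189 214:205,188 215:206,187 216:207,189 217:207,190 218:206,200 219:207,201 220:206,200 221:205,200 222:204,199 223:191,187 224:191,189 225:158,160 226:159,160 227:159,162 228:161,163 229:160,162 230:160,162 231:159,161 232:162,164 233:155,156 234:109,106 235:130,126 236:209,204 237:210,205 238:211,207 239:195,178 240:115,104 241:98,90 242:104,96 243:105,96 244:104,96 245:105,97
t43.1 tcp [ 0.455  -0.029   0.0197] shift [ 0.0051 -0.0009  0.0087] rv [ 0.0002 -0.0007  0.0011] F [ 0.7  0.5 -1.9] M [-0.05  0.02 -0.  ] g 0.762 67.7 q [-0.25  0.27 -0.56  0.74 -0.   -0.28]
```

The cover lies flat in the tray (u 218–238) with three jars standing on it (rows 217, 232 and 246, u 223–234). I set the block down.

To row units: 0.007 m is 7, 0.006 m is 6.

```bash
python3 steer.py '[[0,[0,0,3],[0,0,0]],[0,[0,0,6],[0,0,0]],[0,[0,0,7],[0,0,0]],[0,[0,0,7],[0,0,0]]]'|grep -E "tcp|ft"; for i in 1 2 3; do python3 steer.py '[[0,[0,0,1],[0,0,0]],[0,[0,0,1],[0,0,0]]]'|grep -E "tcp|ft"; done
```

```text
tcp_pos: [0.4556, -0.0295, 0.0131]
ft_force: [-0.5, -0.1, -1.7]
tcp_pos: [0.4557, -0.0296, 0.0121]
ft_force: [-0.7, 0.3, -1.7]
tcp_pos: [0.4557, -0.0296, 0.0111]
ft_force: [0.3, -0.2, -2.5]
tcp_pos: [0.4558, -0.0296, 0.011]
ft_force: [-5.1, 0.2, 14.4]
```

Contact. Release and lift away.

```bash
python3 steer.py '[[0.76,[0,0,-0.5],[0,0,0]],[0.8,[0,0,-0.5],[0,0,0]],[0.9,[0,0,-0.5],[0,0,0]],[1,[0,0,-0.5],[0,0,0]],[1,[0,0,-0.5],[0,0,0]],[1,[0,0,-0.5],[0,0,0]]]'; python3 steer.py '[[1,[0,0,-10],[0,0,0]],[1,[0,0,-25],[0,0,0]],[1,[0,0,-50],[0,0,0]],[1,[0,0,-85],[0,0,0]],[1,[0,0,-120],[0,0,0]],[1,[0,0,-160],[0,0,0]],[1,[0,-40,-180],[0,0,0]],[1,[0,-80,-180],[0,0,0]],[1,[0,-120,-180],[0,0,0]],[1,[0,-150,-180],[0,0,0]],[1,[0,-150,-180],[0,0,0]],[1,[0,-150,-180],[0,0,0]]]'; python3 - <<'E'
from h import *
s=bot.snapshot("top"); v=s["pixels"].astype(int)
m=((v[...,0]-v[...,2])>50).astype(np.uint8)
n,l,st,c=cv2.connectedComponentsWithStats(m); 
for i in range(1,n):
    if st[i,4]>150: print(st[i].tolist(),c[i].round(1))
p=v[231:234].mean(0).astype(int); print(" ".join(f"{u}:{p[u][0]}" for u in range(214,243)))
# bystanders unchanged?
d=np.abs(v-np.load("pics/t.npy",allow_pickle=True).item()["pixels"].astype(int)).sum(2)
print("timer",d[160:190,272:304].mean(),"bottle",d[138:170,385:425].mean(),"flask",d[190:222,105:142].mean())
E
```

```text
t: 44.42
tcp_pos: [0.4556, -0.0296, 0.0105]
orientation: [-0.046, 3.141, -0.0]
ft_force: [-0.9, -0.1, -0.7]
gripper_width: 1.002
finger_force: 0.0
t: 45.42
tcp_pos: [0.4596, -0.1808, 0.1901]
orientation: [-0.041, 3.141, 0.0]
ft_force: [1.0, -0.0, -1.2]
gripper_width: 1.003
finger_force: 0.0
[221, 86, 62, 28, 877] [255.6 102.3]
[406, 141, 15, 23, 157] [413.2 148.8]
[279, 200, 22, 48, 897] [289.2 221.7]
214:206 215:205 216:206 217:201 218:179 219:205 220:206 221:205 222:201 223:184 224:184 225:159 226:160 227:160 228:159 229:160 230:160 231:159 232:159 233:152 234:118 235:173 236:205 237:206 238:203 239:173 240:199 241:159 242:177
timer 4.676041666666666 bottle 15.3421875 flask 5.69679054054054
```

```bash
python3 - <<'E'
from rig import bot
print(bot.hand_in())
E
```

```text
the job is handed in; nothing more can be done
None
```

I handed the job in at about 45 s: the three jars stand upside down on the cover in the tray, the empty block lies flat on the bare worktop, and the timer, bottle and flask look unmoved. The cover slipped up to about 32 mm on the block partway and I pushed the two flush again inside the tray; with my 10 pictures used up, the later checks came from image numbers and forces.

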